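Load blanks into a bench mill's guarded corner

ROBOT

A 7-joint arm with a two-finger parallel gripper is mounted at the origin on the work surface. World frame = base frame: x ahead of the robot, y to its left, z up, the work surface at z = 0. Lengths are in m, angles in rad, forces in N, time in s.
With the tool pointing down it reaches from about 0.4 to 0.9 m from the base axis. Payload 5.6 kg.
Tool frame: the origin (TCP) lies on the centre line of the jaws, within the pads' length; the fingertips stand 25 mm ahead of it and the grasp point (between the pads) lies 6 mm ahead of it (arm.finger_overhang is the distance from the TCP to the fingertips, in m); x points along the fingers, y is the direction in which the jaws open and shut, and the axes are right-handed (so a half turn about x gives the same grasp; the last joint's range is limited). The gripper opens to 92 mm and grips with 3 to 60 N. Pads are 20 mm wide; open, the fingers measure 128 mm over their backs; the gripper's body (75 mm by 189 mm) begins 69 mm behind the grasp point.
Start: joints at [1.256, 0.468, -0.012, 1.603, 0.006, 1.071, -0.056], TCP at [0.174, -0.626, 0.214] pointing down, gripper open.
Joint ranges: [-2.53, 2.53], [-0.31, 2.02], [-1.57, 1.55], [0.28, 2.44], [-1.29, 4.43], [0.15, 1.84], [-2.92, 2.92]. Speed limits (rad/s): [2.57, 2.57, 3.14, 3.14, 3.14, 3.14, 3.14].

INTERFACE

Orientations are given as a unit quaternion [x, y, z, w].
In Python, from workcell import monitor, snapshot, workorder, arm gives the robot as it stands.
- The arm moves only by the shell command python3 -m inch 'ROWS' [FORCE]. ROWS is text: rows parted by semicolons, each of 7 numbers parted by spaces: the shift along the tool's x, y, z in m, then the turn, a rotation vector about the tool's x, y, z in rad, then the opening, from 0 (shut) to 1 (fully open). A call has 1 to 12 rows; each row shifts and turns the commanded pose from where the row before left it, along the tool's axes as they then stand; what a row does not reach is not made up. A row lasts 1/8 s, in which the tool goes at most 62.5 mm and 10.7 degrees, less where a joint would pass 70% of its speed; a pose out of reach is approached as far as the arm can. A call with a gripper value outside its range is refused whole. The fingers move at their own pace and stop on an object; FORCE is the grip in N (left out, the last holds). Time passes only in rows, so rows that do not move let the fingers close. It gives the time, the measured TCP pose, the force and the opening at its end, in the units of the state.
- monitor.read_state(): the state, without advancing time (a new reading comes with each control period).
- snapshot(name): name is "side" or "top"; returns a dict with "frame" (384x512x3 uint8, red, green, blue), "fx", "fy", "cx", "cy" (pixels), "k1" (the pictures are not rectified: a ray, as slopes to the right and down, at radius r is drawn at 1 + k1 r^2 times it, then the intrinsics apply), "extrinsics" (4x4, takes a point from world to camera coordinates). Camera axes: x right, y up, looking along -z (the intrinsics and any distortion apply to the point x, -y, -z); pixel columns grow to the right and rows downward; lengths in m; the calibration is good to about 2 mm. A picture is of the moment at which its call begins. There is no depth.
- workorder.finish_job(): hands the job in, once; it reports no verdict.
The state is a dict: "t": time; "qpos": joint angles; "joint_velocities": joint speeds; "tau": joint torques, N m; "tcp_pos": TCP position; "tool_rot": TCP orientation; "wrist_force": force on the tool from outside, world axes, zero at the start; "torque": the same for the moment, N m; "grip_width": finger opening in m.
Only numpy, scipy, OpenCV 4.12 (cv2) and the standard library are available. Lean on these libraries where they do the work, as an engineer would, in place of code of your own. Each camera call takes 0.05 s, during which the arm holds its last target.

TASK

Slide the mill's guard fully open, lift out the finished brass end cap and stand it on the plywood board midway between the two wooden chucks. Then load every aluminium blank that is on the rubber mat: flat on the machine bed, its short (36 mm) end flush against the back fence, the blanks square and side by side without gaps in a row that starts hard against the left stop. Finally slide the guard fully shut, leaving the other things on the bench where they are.

Things in the scene. Friction and masses are not known exactly. Their poses are not given: they have to be found in the camera images.
- corner (a point): point on the machine bed (20 mm above the bench) where fence and stop meet. x points to the back fence (away from the robot), y to the left stop, z up. Fence face: x = 0; stop face: y = 0; both steel bars 25 mm high above the bed, 12 mm thick. Free bed: x -144 to 0, y -196 to 0 mm. The machine is fixed, turned by up to 0.12 rad.
- machine: green bench mill's loading bay, fixed; origin 60 mm in -x and 85 mm in -y from the corner, at bench level, same axes as the corner. A sill 26 mm above the bed ends the bed in front, side walls 56 mm above the bed (at corner y = +30 and -200 mm) carry the guard's tracks; a housing 52 mm above the bed lies behind the fence.
- guard (a joint): slide of the guard, a clear flat roof panel with yellow rim, 165 x 238 x 8 mm, top 67 mm above the bed. 0 = shut over the whole bay (front edge at corner x = -151 mm), 0.18 = fully open, moved along the corner's +x over the rear housing. End stops at both; it stays where left; about 3 N moves it.
- handle (a point): top centre of the black handle bar on the guard, 96 mm above the bed, 36 mm behind the guard's front edge, on its centre line; moves with the guard. The bar is 14 mm thick along the travel (point x), 80 mm long across it (y) and stands 29 mm above the roof.
- blank1: a plain aluminium block, 50 x 36 x 30 mm (its x, y, z), about 150 g, lying flat on the black rubber mat (3 mm thick) beside the machine; origin in the centre of its underside. All blanks are alike; two or three are present (an absent one reads None from the start).
- blank2: a plain aluminium block, 50 x 36 x 30 mm (its x, y, z), about 150 g, lying flat on the black rubber mat (3 mm thick) beside the machine; origin in the centre of its underside. All blanks are alike; two or three are present (an absent one reads None from the start).
- blank3: a plain aluminium block, 50 x 36 x 30 mm (its x, y, z), about 150 g, lying flat on the black rubber mat (3 mm thick) beside the machine; origin in the centre of its underside. All blanks are alike; two or three are present (an absent one reads None from the start).
- cap: the finished part, a solid brass-coloured turned end cap, 42 mm in diameter and 42 mm high, with a flange of 52 mm diameter on its lowest 6 mm; it starts upright on the bed inside the bay. Origin in the centre of its underside, z up.
- midway (a point): the point on the top of the fixed plywood board (8 mm thick, 310 x 120 mm) midway between its two wooden chucks. The chucks are 80 mm in diameter, rise 55 mm above the board and stand 105 mm either way along this point's x axis. The board lies beside the machine, on the left or the right, the mat on the other side.
- brush: a bench brush 160 mm long lying beyond the mat's far end; a bystander, to be left where it is; origin at the centre of its underside
- tin: a blue tin, 52 mm diameter, 45 mm high, beyond the board's far end; a bystander, to be left where it is; origin at the centre of its underside
- oil: an orange oil bottle, 56 mm diameter, 110 mm high, far right; a bystander, to be left where it is; origin at the centre of its underside
- wrench: a steel wrench 130 mm long lying to the left near the robot; a bystander, to be left where it is; origin at the centre of its underside
- disc: a steel disc, 60 mm diameter, 12 mm high, to the right near the robot; a bystander, to be left where it is; origin at the centre of its underside
- form: a dark wooden spinning form, 76 mm diameter, 60 mm high, far left; a bystander, to be left where it is; origin at the centre of its underside
Mind the look-alikes: they are no part of the job. What is shaped like the blank1 but purple is not meant. What is shaped like the blank2 but pink is not meant.

How it is judged:
By the outcome, as a careful person would: the job done as asked, in the order asked, and still so for the second after the job is handed in, with the robot touching nothing.
Of blank1, blank2, blank3 only 2 to 3 are there at a start; the rules pass over those that are not, and their reading is None.
At some moment in a run one of blank1, blank2, blank3 may be knocked a few centimetres aside while the robot is not near it.
It also fails if it takes over 210 s, if anything falls off the work surface, if the arm or the gripper's body presses on something with over 40 N, if the wrist force passes 120 N, or if a joint passes its speed limit or range.

## Working session

There is one attempt and no reset: what is moved stays moved. The work goes in short steps, Python scripts to look and compute and a shell command to move; the robot and the scene stay as the last step left them, time stands still between calls to the robot, and variables do not carry over. Pictures are saved under pics/ and viewed, and the job is handed in when it is done.

```bash
ls; mkdir -p pics; python3 - <<'E'
from workcell import monitor,snapshot,arm
import cv2,numpy as np
s=monitor.read_state();print({k:np.round(v,4).tolist() if v is not None else None for k,v in s.items()})
for n in("side","top"):
    d=snapshot(n);cv2.imwrite(f"pics/{n}0.png",cv2.cvtColor(d["frame"],cv2.COLOR_RGB2BGR))
    print(n,d["fx"],d["fy"],d["cx"],d["cy"],d["k1"]);print(np.round(d["extrinsics"],4).tolist())
print(arm.finger_overhang)
E
```

```text
pics
{'t': 0.0, 'qpos': [1.256, 0.4684, -0.0116, 1.6036, 0.006, 1.0714, -0.0563], 'joint_velocities': [-0.0006, -0.0006, -0.001, -0.0001, 0.0001, -0.0002, 0.0015], 'tau': [0.0002, -52.0574, -0.0127, -24.3751, -0.0568, 0.0174, 0.0002], 'tcp_pos': [0.1743, -0.6256, 0.2131], 'tool_rot': [-0.7005, -0.0964, 0.7007, -0.0952], 'wrist_force': [0.2083, -0.5555, -0.1601], 'torque': [0.0419, -0.0451, 0.0187], 'grip_width': 0.092}
side 409.1060334207601 409.1060334207601 257.91351630702087 197.5534021653558 -0.12917585039150226
[[-0.8604, -0.5096, -0.0112, 0.455], [0.2924, -0.5115, 0.808, -0.2275], [-0.4174, 0.6919, 0.5891, -1.0305], [0.0, 0.0, 0.0, 1.0]]
top 447.99278990694665 447.99278990694665 257.0386876686102 190.7635456161616 -0.07894563182174043
[[-0.0274, -0.9996, 0.0015, 0.0254], [0.9809, -0.0266, 0.1929, -0.536], [-0.1928, 0.0068, 0.9812, -1.3144], [0.0, 0.0, 0.0, 1.0]]
0.025
```

View pics/top0.png

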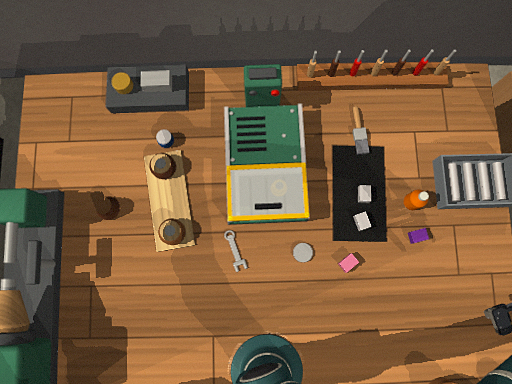

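View pics/side0.png

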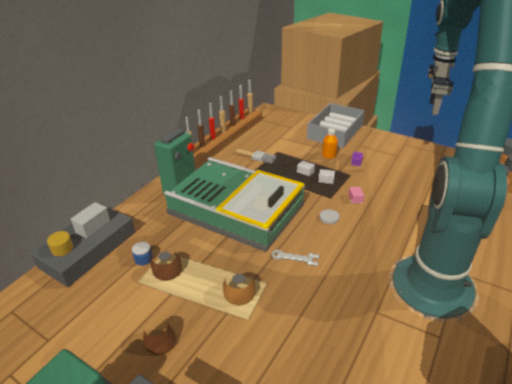

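The top view shows the guard's yellow rim at (226-310,165-221) with the handle at (267,206). The cap is under the roof at about (279,188), and the board with its chucks is at (162,165) and (172,231). Candidates for blanks: light blocks at (364,193) and (362,221) on the mat, pink (349,262) and purple (419,236) off the mat, white block (155,78) and bars (475,180) in the trays. I choose the two on the mat.

```bash
cat > h.py <<'E'
from workcell import monitor,snapshot
import cv2,numpy as np
from scipy.optimize import least_squares
from scipy.spatial.transform import Rotation as R
def proj(d,P):
    P=np.atleast_2d(P);E=d["extrinsics"];c=P@E[:3,:3].T+E[:3,3]
    u=c[:,0]/-c[:,2];v=-c[:,1]/-c[:,2];f=1+d["k1"]*(u*u+v*v)
    return np.c_[d["fx"]*u*f+d["cx"],d["fy"]*v*f+d["cy"]]
def unproj(d,px,z):
    px=np.atleast_2d(np.float64(px));K=np.array([[d["fx"],0,d["cx"]],[0,d["fy"],d["cy"]],[0,0,1.]])
    n=cv2.undistortPoints(px[:,None],K,np.array([d["k1"],0,0,0.]))[:,0]
    E=d["extrinsics"];r=np.c_[n[:,0],-n[:,1],-np.ones(len(n))]@E[:3,:3];o=-E[:3,:3].T@E[:3,3]
    return o+r*((z-o[2])/r[:,2])[:,None]
def crop(d,name,x0,y0,w,h,s,pts=None):
    im=cv2.cvtColor(d["frame"],cv2.COLOR_RGB2BGR)[y0:y0+h,x0:x0+w]
    im=cv2.resize(im,None,fx=s,fy=s,interpolation=cv2.INTER_CUBIC)
    if pts is not None:
        for p in pts: cv2.circle(im,tuple(int(round(a)) for a in ((p[0]-x0+.5)*s,(p[1]-y0+.5)*s)),2,(255,0,255),-1)
    for i in range(0,w,10): cv2.line(im,(i*s,0),(i*s,6),(0,0,255),1)
    for i in range(0,h,10): cv2.line(im,(0,i*s),(6,i*s),(0,0,255),1)
    cv2.imwrite("pics/"+name,im)
E
python3 - <<'E'
from h import *
d=snapshot("top");crop(d,"c1.png",215,155,105,75,7);crop(d,"c2.png",325,180,75,60,8);crop(d,"c3.png",140,145,60,110,5)
s=snapshot("side");crop(s,"c4.png",210,145,130,100,6)
E
```

```text
(no output)
```

View pics/c1.png

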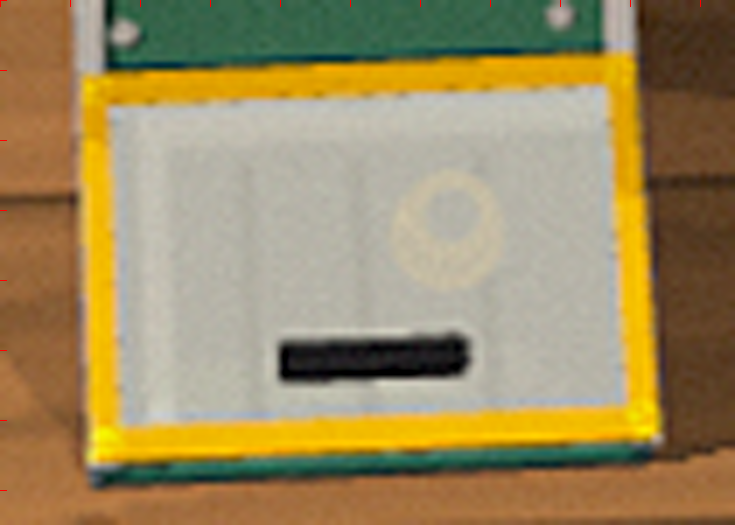

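View pics/c2.png

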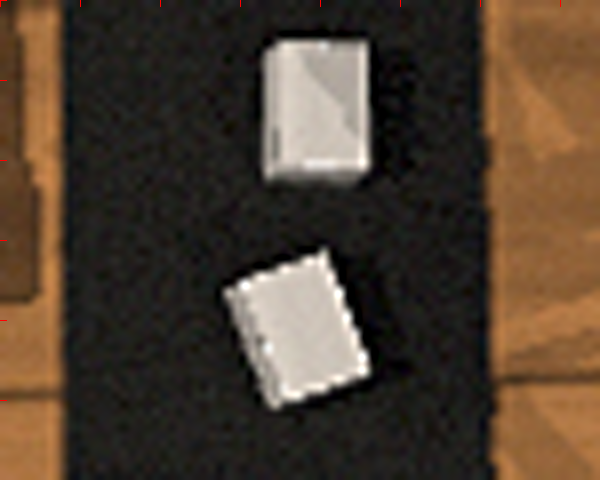

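View pics/c3.png

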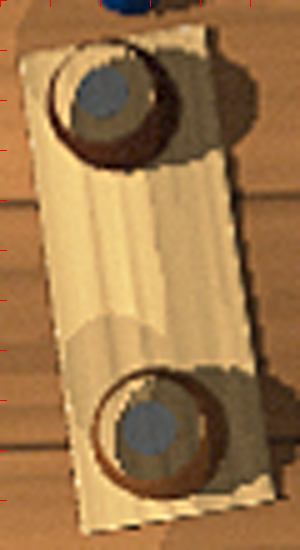

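View pics/c4.png

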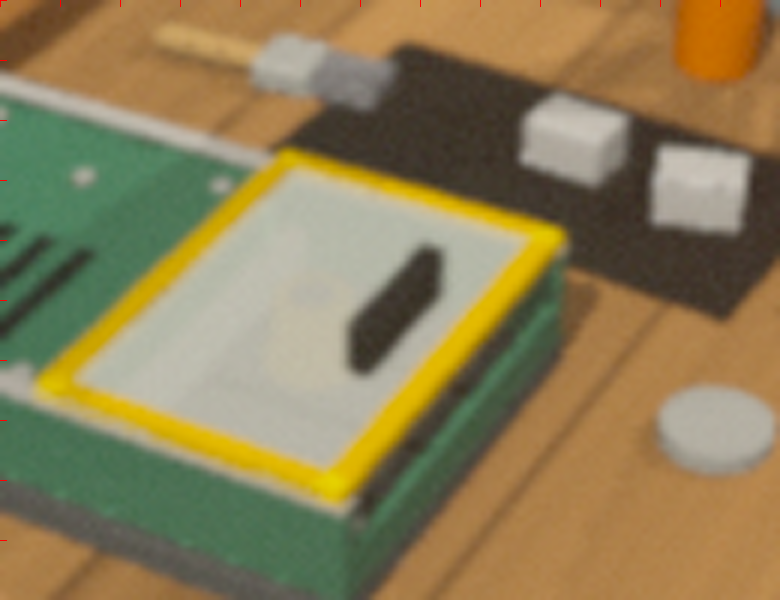

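```bash
cat >> h.py <<'E'
def T2(p,xy):  # p=x,y,th
    c,s=np.cos(p[2]),np.sin(p[2]);xy=np.atleast_2d(xy);return np.c_[p[0]+c*xy[:,0]-s*xy[:,1],p[1]+s*xy[:,0]+c*xy[:,1]]
def box(p,x0,x1,y0,y1,z):
    q=T2(p,[[x1,y1],[x1,y0],[x0,y0],[x0,y1]]);return np.c_[q,np.full(4,z)]
def fit(obs,P3,p0):  # obs: list of (cam,px Nx2), P3(p)->list of Nx3
    f=lambda p:np.concatenate([(proj(d,P)-o).ravel() for (d,o),P in zip(obs,P3(p))])
    r=least_squares(f,p0,loss="soft_l1");return r.x,f(r.x)
E
python3 - <<'E'
from h import *
np.set_printoptions(precision=4,suppress=True)
t=snapshot("top");s=snapshot("side")
cv=lambda a,k,x0,y0:(np.array(a)+.5)/k-.5+[x0,y0]
for d in(t,s):print(-d["extrinsics"][:3,:3].T@d["extrinsics"][:3,3])
# guard corners order: rear-left, rear-right, front-right, front-left
gt=cv([(82,75),(634,55),(660,438),(92,463)],7,215,155)
gs=cv([(288,150),(567,235),(337,497),(37,383)],6,210,145)[[3,0,1,2]]
G=lambda p:box(p,-.151,.014,-.204,.034,.087)
p0=[.75,.1,0]
for o,F in(([(t,gt)],lambda p:[G(p)]),([(s,gs)],lambda p:[G(p)]),([(t,gt),(s,gs)],lambda p:[G(p),G(p)])):
    x,r=fit(o,F,p0);print("corner",x,r)
x,_=fit([(t,gt),(s,gs)],lambda p:[G(p),G(p)],p0)
# blanks: 
b1=cv([(272,38),(368,40),(368,167),(268,165)],8,325,180)
b2=cv([(232,285),(327,250),(370,373),(282,403)],8,325,180)
for b in(b1,b2):
    q=unproj(t,b,.033);print(q[:,:2],np.linalg.norm(np.diff(q,axis=0,append=q[:1]),axis=1))
# chucks: top centres, z=.063 outer ellipse ; cap top under guard z=.062
c=cv([(105,95),(156,420)],5,140,145);print(unproj(t,c,.063))
bd=cv([(20,60),(207,25),(274,500),(85,532)],5,140,145);q=unproj(t,bd,.008);print(q,q.mean(0))
print("cap",unproj(t,cv([(447,225)],7,215,155),.05))
pts=np.r_[proj(t,G(x)),proj(t,box(x,-.151,.014,-.204,.034,.02)),proj(t,box(x,-.122,-.108,-.125,-.045,.116))]
crop(t,"d1.png",215,155,105,75,7,pts)
pts=np.r_[proj(s,G(x)),proj(s,box(x,-.122,-.108,-.125,-.045,.116))]
crop(s,"d2.png",210,145,130,100,6,pts)
E
```

```text
[0.273  0.02   1.3931]
[0.0278 0.8285 0.7959]
corner [0.5952 0.0673 0.014 ] [-0.0541  0.4752  0.0931  0.2032 -0.14   -0.1997  0.1012 -0.4389]
corner [0.5941 0.0676 0.0031] [-0.2926  0.1602  0.264   0.0765 -0.1134 -0.0107  0.1519 -0.2127]
corner [0.5948 0.0671 0.0095] [ 0.0125  0.5483  0.1837  0.6186 -0.2977  0.2457 -0.0819 -0.3526 -0.3413
  0.0367 -0.1974 -0.1398 -0.4931 -0.4181  0.2715 -0.5731]
[[ 0.5521 -0.3063]
 [ 0.5503 -0.344 ]
 [ 0.5002 -0.3401]
 [ 0.502  -0.3011]] [0.0378 0.0503 0.0391 0.0504]
[[ 0.4557 -0.2839]
 [ 0.4682 -0.3217]
 [ 0.4202 -0.3349]
 [ 0.4097 -0.3001]] [0.0398 0.0498 0.0363 0.0488]
[[0.6274 0.3048 0.063 ]
 [0.4262 0.2714 0.063 ]]
[[0.6669 0.372  0.008 ]
 [0.6867 0.2513 0.008 ]
 [0.3811 0.2083 0.008 ]
 [0.3642 0.3254 0.008 ]] [0.5247 0.2893 0.008 ]
cap [[ 0.5477 -0.0551  0.05  ]]
```

View pics/d1.png

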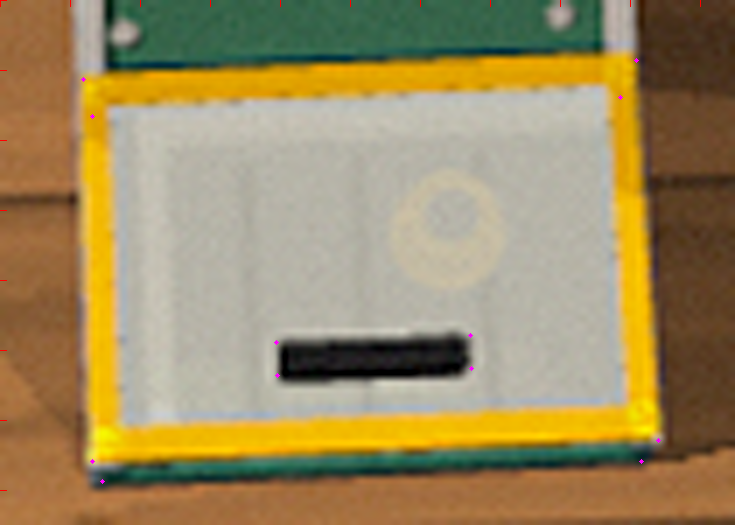

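View pics/d2.png

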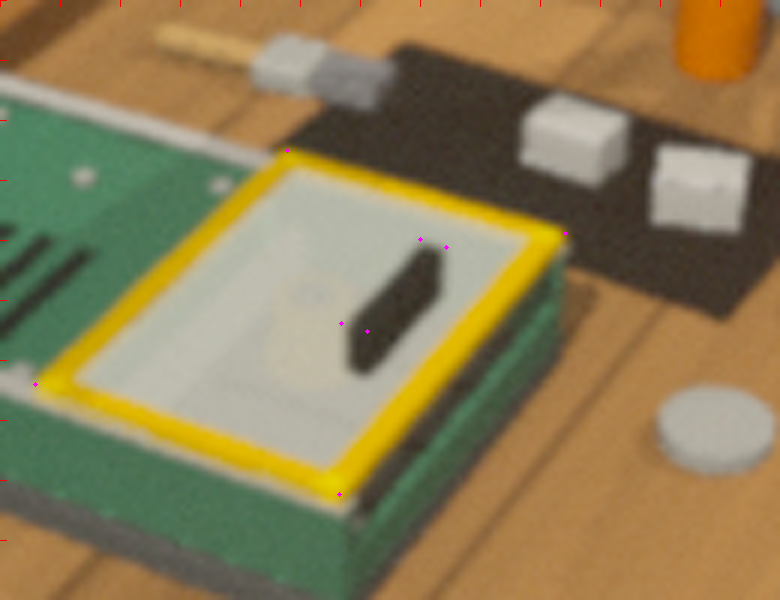

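```bash
cat >> h.py <<'E'
def go(xyz,yaw,q=None):
    """print tool-frame shift/turn to have tool down, tool y along +/-(world y turned by yaw)"""
    s=monitor.read_state();p=np.array(s["tcp_pos"]);Rm=R.from_quat(s["tool_rot"]).as_matrix()
    best=None
    for sg in(1,-1):
        y=sg*np.array([-np.sin(yaw),np.cos(yaw),0]);x=np.array([0,0,-1.]);z=np.cross(x,y)
        rv=R.from_matrix(Rm.T@np.c_[x,y,z]).as_rotvec()
        if best is None or np.linalg.norm(rv)<np.linalg.norm(best):best=rv;Rt=np.c_[x,y,z]
    d=np.array(xyz)-p
    print("t",round(float(s["t"]),2),"tcp",np.round(p,4),"F",np.round(s["wrist_force"],1),"w",round(float(s["grip_width"]),4))
    print(" toolY",np.round(Rm[:,1],3)," shift before turn",np.round(Rm.T@d,4)," turn",np.round(best,4)," shift after turn",np.round(Rt.T@d,4))
C=np.array([.5948,.0671,.0095])
def loc(x,y,z=None):
    q=T2(C,[[x,y]])[0];return q if z is None else np.r_[q,z]
E
python3 - <<'E'
from h import *
print(loc(-.150,-.085))
go(loc(-.150,-.085,.25),C[2])
E
```

```text
[ 0.44561426 -0.01932114]
t 0.3 tcp [ 0.1744 -0.626   0.2138] F [0.3 1.  0.1] w 0.0918
 toolY [ 0.268 -0.963 -0.001]  shift before turn [-0.036  -0.5116 -0.4241]  turn [2.623e-01 1.000e-04 6.000e-04]  shift after turn [-0.0362 -0.604  -0.2769]
```

```bash
python3 -m inch '-.018 0 0 .131 0 0 0; -.018 0 0 .131 0 0 0;0 -.05 -.023 0 0 0 0;0 -.05 -.023 0 0 0 0;0 -.05 -.023 0 0 0 0;0 -.05 -.023 0 0 0 0;0 -.05 -.023 0 0 0 0;0 -.05 -.023 0 0 0 0;0 -.05 -.023 0 0 0 0;0 -.05 -.023 0 0 0 0;0 -.05 -.023 0 0 0 0;0 -.05 -.023 0 0 0 0'; python3 -m inch '0 -.05 -.023 0 0 0 0;0 -.05 -.023 0 0 0 0;0 0 0 0 0 0 0;0 0 0 0 0 0 0'; python3 -c "
from h import *
go(loc(-.150,-.085,.122),C[2])"
```

```text
t: 1.8
tcp_pos: [0.4001, -0.1224, 0.2504]
tool_rot: [0.707, 0.003, -0.707, 0.004]
wrist_force: [1.1, -0.7, 0.4]
grip_width: 0.0005
t: 2.3
tcp_pos: [0.4442, -0.0242, 0.2499]
tool_rot: [-0.707, -0.003, 0.707, -0.004]
wrist_force: [-0.3, 0.4, -0.0]
grip_width: 0.0003
t 2.3 tcp [ 0.4442 -0.0242  0.2499] F [-0.3  0.4 -0. ] w 0.0003
 toolY [ 0.009 -1.     0.001]  shift before turn [ 0.1279 -0.0049 -0.0015]  turn [-0.0001  0.0007 -0.0005]  shift after turn [ 0.1279 -0.0049 -0.0014]
```

```bash
python3 -m inch '.04 -.005 -.001 0 0 0 0;.04 0 0 0 0 0 0;.03 0 0 0 0 0 0;.018 0 0 0 0 0 0;0 0 0 0 0 0 0;0 0 -.015 0 0 0 0;0 0 -.01 0 0 0 0;0 0 -.01 0 0 0 0;0 0 -.01 0 0 0 0;0 0 -.01 0 0 0 0'; python3 -c "
from h import *
go(loc(.048,-.085,.122),C[2])
d=snapshot('top');crop(d,'e1.png',200,90,120,140,5)"
```

```text
t: 3.55
tcp_pos: [0.5013, -0.0179, 0.1221]
tool_rot: [-0.707, -0.003, 0.707, -0.003]
wrist_force: [0.8, -0.4, 0.0]
grip_width: 0.0004
t 3.55 tcp [ 0.5013 -0.0179  0.1221] F [ 0.8 -0.4  0. ] w 0.0004
 toolY [ 0.01 -1.    0.  ]  shift before turn [ 1.000e-04  1.000e-03 -1.423e-01]  turn [ 0.0003  0.     -0.    ]  shift after turn [ 1.000e-04  9.000e-04 -1.423e-01]
```

View pics/e1.png

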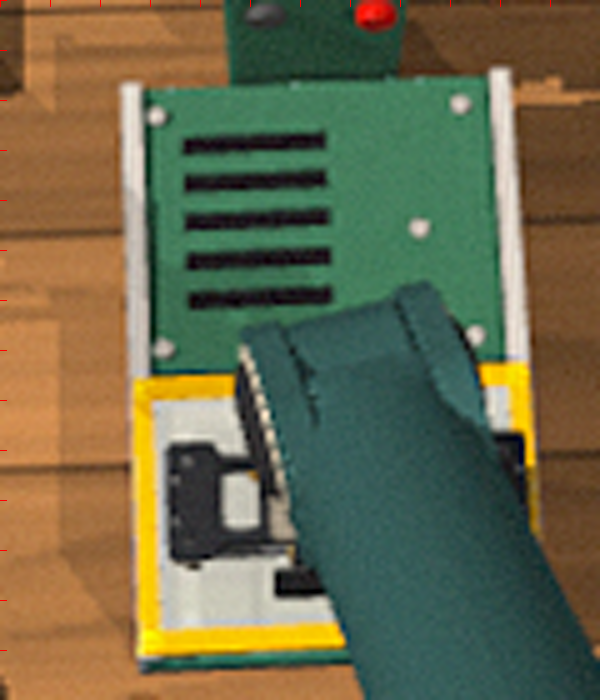

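```bash
python3 -c "
from h import *
d=snapshot('side');s=monitor.read_state();p=np.array(s['tcp_pos'])
crop(d,'e2.png',190,90,170,130,4,proj(d,[p,p-[0,0,.025],loc(-.115,-.085,.116)]))"
```

```text
(no output)
```

View pics/e2.png

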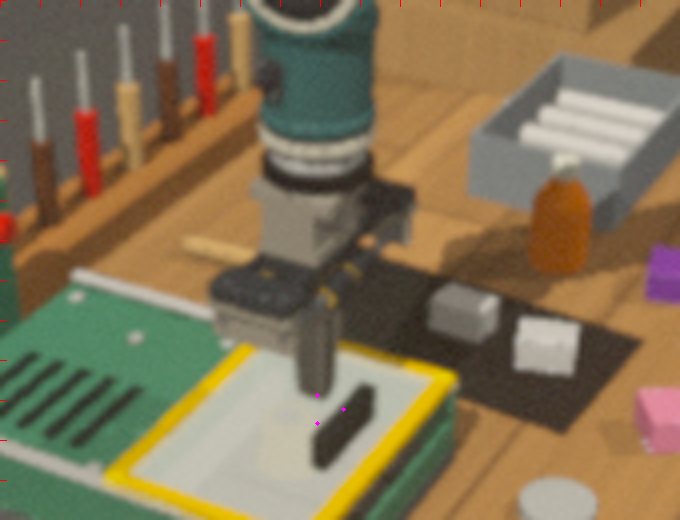

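```bash
python3 -m inch '0 0 0 0 0 0 1;0 0 0 0 0 0 1;0 0 0 0 0 0 1;0 0 0 0 0 0 1;0 0 0 0 0 0 1;0 0 0 0 0 0 1;0 0 0 0 0 0 1;0 0 0 0 0 0 1';python3 -c "
from h import *
d=snapshot('side');s=monitor.read_state();p=np.array(s['tcp_pos']);print(s['tcp_pos'],s['grip_width'],s['wrist_force'])
crop(d,'e3.png',210,140,110,80,7,proj(d,[p,p-[0,0,.025],p+[0,.046,-.025],p+[0,-.046,-.025]]))"
```

```text
t: 4.65
tcp_pos: [0.5006, -0.018, 0.1221]
tool_rot: [-0.707, -0.003, 0.707, -0.003]
wrist_force: [0.1, -0.1, -1.1]
grip_width: 0.0784
[ 0.50056018 -0.01795819  0.12205812] 0.08223921747382083 [ 0.06593229  0.0440445  -0.70996593]
```

View pics/e3.png

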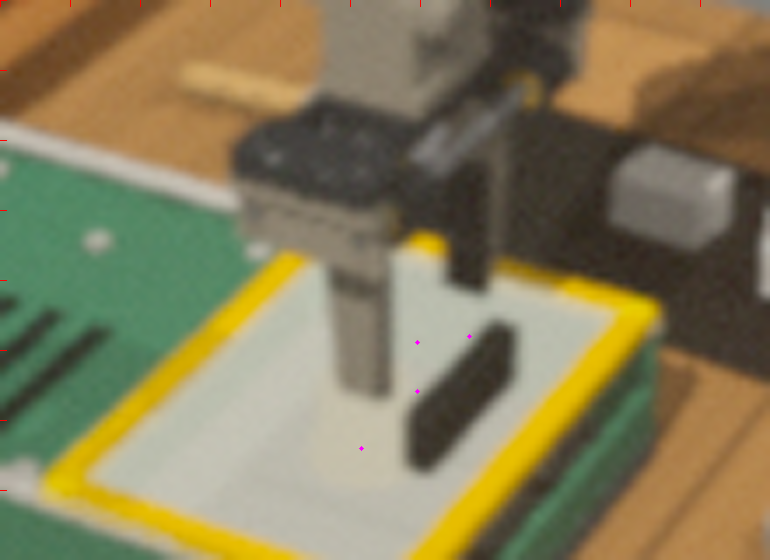

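```bash
python3 -c "
from h import *
d=snapshot('top');s=monitor.read_state();p=np.array(s['tcp_pos'])
crop(d,'e4.png',215,155,105,75,7,proj(d,[p,p-[0,0,.025],p+[0,.046,-.025],p+[0,.064,-.025],p+[0,.064,.0]]))"
```

```text
(no output)
```

View pics/e4.png

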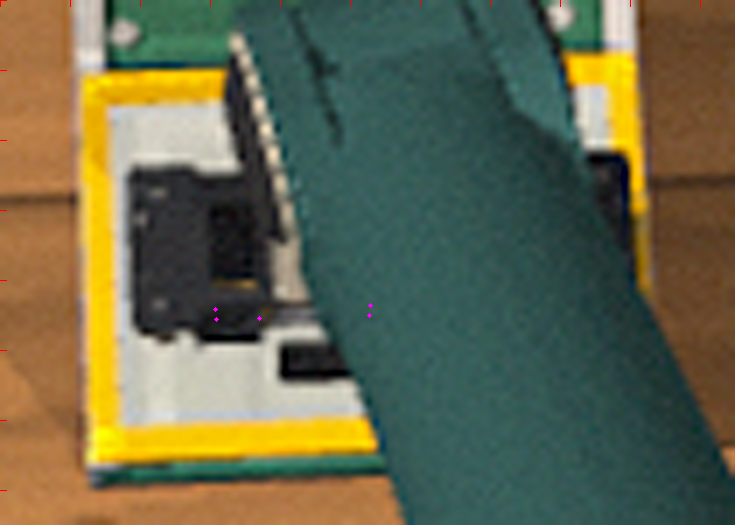

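```bash
python3 -m inch '0 0 -.02 0 0 0 0;0 0 0 0 0 0 0;0 0 0 0 0 0 0;0 0 0 0 0 0 0;0 0 0 0 0 0 0;0 0 0 0 0 0 0;0 0 0 0 0 0 0;0 0 0 0 0 0 0;.004 0 0 0 0 0 0;.003 0 0 0 0 0 0;0 0 0 0 0 0 0' 20; python3 -m inch '.003 0 0 0 0 0 0;0 0 0 0 0 0 0';python3 -m inch '.003 0 0 0 0 0 0;0 0 0 0 0 0 0';python3 -m inch '.002 0 0 0 0 0 0;0 0 0 0 0 0 0'
```

```text
t: 6.12
tcp_pos: [0.5203, -0.0177, 0.1146]
tool_rot: [-0.707, -0.003, 0.707, -0.003]
wrist_force: [0.1, -0.5, -0.7]
grip_width: 0.0005
t: 6.38
tcp_pos: [0.5204, -0.0178, 0.1118]
tool_rot: [-0.707, -0.003, 0.707, -0.003]
wrist_force: [-0.1, 0.6, 0.2]
grip_width: 0.0002
t: 6.62
tcp_pos: [0.5204, -0.0178, 0.1088]
tool_rot: [-0.707, -0.003, 0.707, -0.003]
wrist_force: [0.1, -0.0, -0.3]
grip_width: 0.0005
t: 6.88
tcp_pos: [0.5204, -0.0178, 0.1069]
tool_rot: [-0.707, -0.003, 0.707, -0.003]
wrist_force: [0.3, 0.4, -0.3]
grip_width: 0.0005
```

```bash
for i in 1 2; do python3 -m inch '.003 0 0 0 0 0 0;0 0 0 0 0 0 0'|egrep 'pos|force'; done;  python3 -m inch '.002 0 0 0 0 0 0;0 0 0 0 0 0 0'|egrep 'pos|force';python3 -m inch '.002 0 0 0 0 0 0;0 0 0 0 0 0 0'|egrep 'pos|force'; python3 -c "
from h import *
d=snapshot('side');s=monitor.read_state();p=np.array(s['tcp_pos'])
crop(d,'e5.png',210,140,110,80,7,proj(d,[p,p-[0,0,.025]]))"
```

```text
tcp_pos: [0.5203, -0.0178, 0.1038]
wrist_force: [0.2, -0.1, -0.4]
tcp_pos: [0.5204, -0.0178, 0.1008]
wrist_force: [-0.6, 0.7, -0.4]
tcp_pos: [0.5204, -0.0178, 0.0989]
wrist_force: [0.7, -0.9, -0.3]
tcp_pos: [0.5205, -0.0178, 0.0969]
wrist_force: [-0.0, -0.4, 0.2]
```

View pics/e5.png

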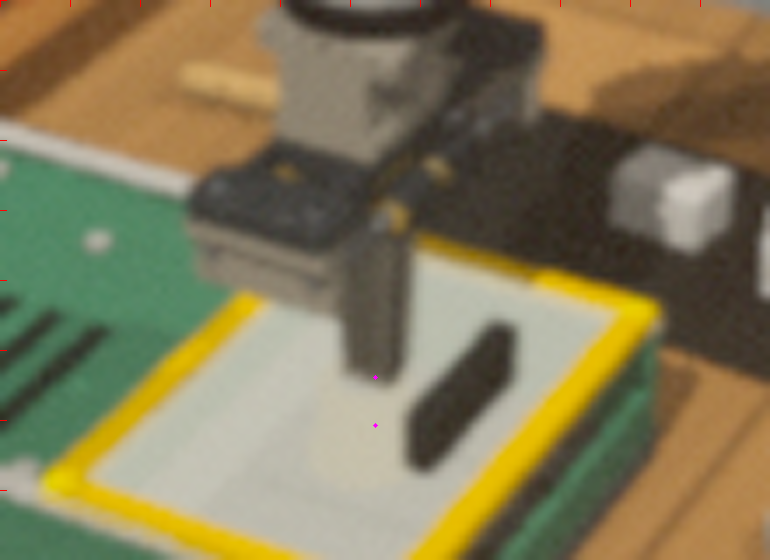

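```bash
for i in 1 2; do python3 -m inch '.003 0 0 0 0 0 0;0 0 0 0 0 0 0'|egrep 'pos|force'; done;  for i in 1 2; do python3 -m inch '.001 0 0 0 0 0 0;0 0 0 0 0 0 0'|egrep 'pos|force'; done
```

```text
tcp_pos: [0.5203, -0.0178, 0.0938]
wrist_force: [-0.7, 0.4, -0.4]
tcp_pos: [0.5204, -0.0178, 0.0908]
wrist_force: [-0.2, -0.3, -0.2]
tcp_pos: [0.5205, -0.0177, 0.09]
wrist_force: [-0.1, -0.8, -0.2]
tcp_pos: [0.5205, -0.0178, 0.089]
wrist_force: [-0.3, 0.6, 0.5]
```

```bash
for i in 1 2 3; do python3 -m inch '.001 0 0 0 0 0 0;0 0 0 0 0 0 0'|egrep 'pos|force'; done
```

```text
tcp_pos: [0.5205, -0.0178, 0.088]
wrist_force: [0.7, -0.3, -0.2]
tcp_pos: [0.5205, -0.0178, 0.087]
wrist_force: [-0.0, 0.3, 0.5]
tcp_pos: [0.5205, -0.0178, 0.086]
wrist_force: [0.2, 0.4, 0.9]
```

```bash
for i in 1 2 3; do python3 -m inch '.001 0 0 0 0 0 0;0 0 0 0 0 0 0'|egrep 'pos|force'; done; python3 -c "
from h import *
d=snapshot('side');s=monitor.read_state();p=np.array(s['tcp_pos'])
crop(d,'e6.png',210,140,110,80,7,proj(d,[p,p-[0,0,.025]]))"
```

```text
tcp_pos: [0.521, -0.0177, 0.0859]
wrist_force: [-1.6, -0.0, 8.1]
tcp_pos: [0.522, -0.0177, 0.0859]
wrist_force: [-1.8, -0.9, 13.0]
tcp_pos: [0.5231, -0.0177, 0.0858]
wrist_force: [-1.6, -0.4, 18.6]
```

View pics/e6.png

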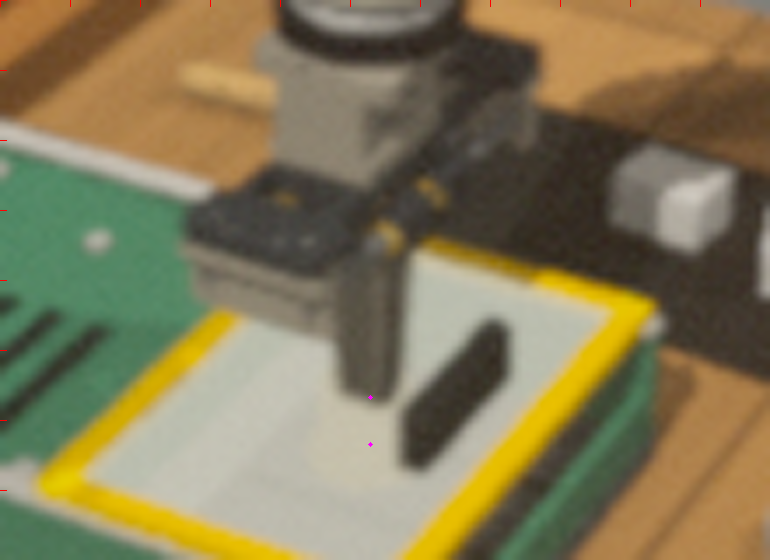

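The fingertips touch the roof (z = 0.087) at a reported TCP of about 0.086. So in practice the tips lie at the reported TCP, not 25 mm ahead of it, and both the picture and the contact show this. I'll plan heights with tip ≈ TCP.

```bash
python3 -m inch '-.025 0 0 0 0 0 0;-.03 0 0 0 0 0 0;0 0 .04 0 0 0 0;0 0 .042 0 0 0 0;0 0 0 0 0 0 0;.025 0 0 0 0 0 0;.023 0 0 0 0 0 0;0 0 0 0 0 0 0'; python3 -c "
from h import *
go(loc(.048,-.085,.092),C[2])
d=snapshot('side');s=monitor.read_state();p=np.array(s['tcp_pos'])
crop(d,'e7.png',210,140,110,80,7,proj(d,[p]))"
```

```text
t: 11.48
tcp_pos: [0.4384, -0.0183, 0.089]
tool_rot: [-0.706, -0.004, 0.708, -0.003]
wrist_force: [-0.1, 0.2, 0.3]
grip_width: 0.0004
t 11.47 tcp [ 0.4384 -0.0183  0.089 ] F [-0.1  0.2  0.3] w 0.0004
 toolY [ 0.01  -1.    -0.001]  shift before turn [-0.0035  0.0012 -0.2052]  turn [0.0005 0.0025 0.0007]  shift after turn [-0.003   0.001  -0.2053]
```

View pics/e7.png

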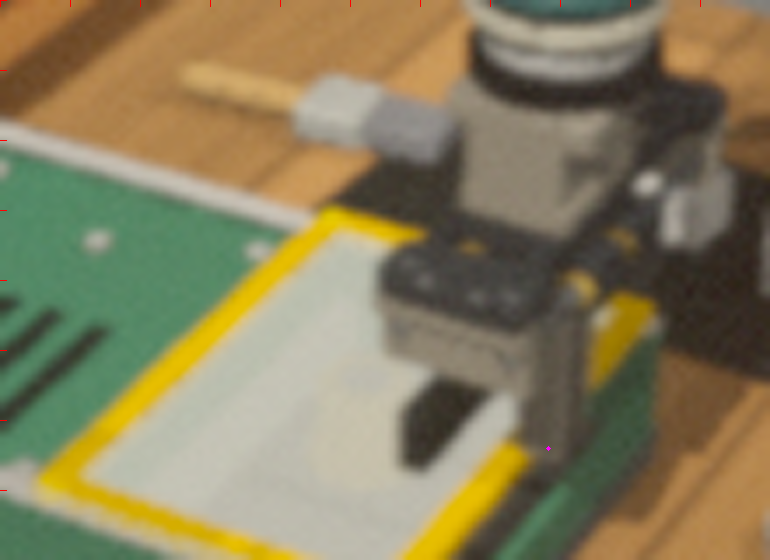

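```bash
python3 -m inch '-.008 .001 0 0 0 0 0;0 0 -.01 0 0 0 0;0 0 -.016 0 0 0 0;0 0 -.016 0 0 0 0;0 0 -.016 0 0 0 0;0 0 -.016 0 0 0 0;0 0 -.016 0 0 0 0;0 0 -.016 0 0 0 0;0 0 -.016 0 0 0 0;0 0 -.016 0 0 0 0;0 0 -.016 0 0 0 0' | egrep 'pos|force';python3 -m inch '0 0 -.015 0 0 0 0;0 0 -.01 0 0 0 0;0 0 -.006 0 0 0 0;0 0 0 0 0 0 0'; python3 -c "
from h import *
go(loc(.048,-.085,.092),C[2])
d=snapshot('top');crop(d,'f1.png',200,80,120,150,5)"
```

```text
tcp_pos: [0.5935, -0.0177, 0.0979]
wrist_force: [-3.3, 0.7, 3.0]
t: 13.4
tcp_pos: [0.6245, -0.0178, 0.098]
tool_rot: [0.708, 0.003, -0.707, 0.003]
wrist_force: [0.2, -0.0, 0.5]
grip_width: 0.0007
t 13.4 tcp [ 0.6245 -0.0178  0.098 ] F [ 0.2 -0.   0.5] w 0.0007
 toolY [ 0.01 -1.   -0.  ]  shift before turn [ 0.006  -0.0002 -0.0191]  turn [ 0.0003 -0.0015  0.0001]  shift after turn [ 0.006  -0.0002 -0.0192]
```

View pics/f1.png

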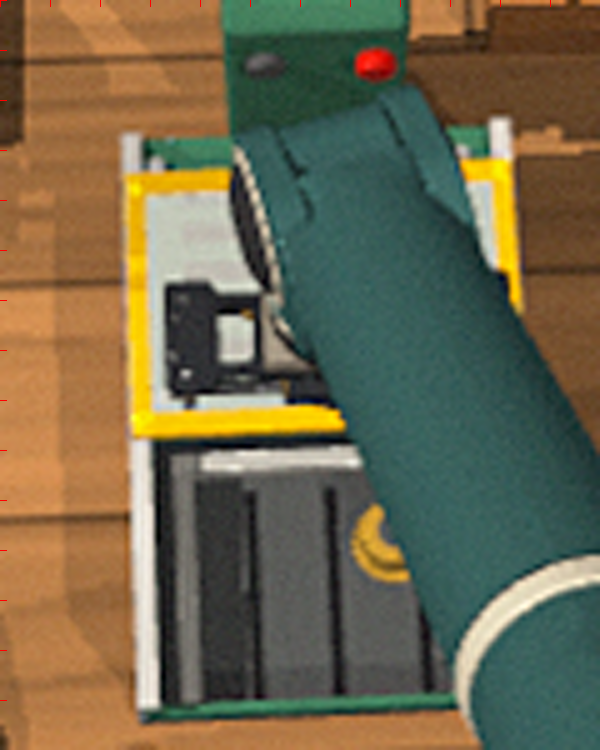

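```bash
python3 -m inch '0 0 -.006 0 0 0 0;0 0 -.006 0 0 0 0;0 0 0 0 0 0 0' | egrep 'pos|force';for i in 1 2 3 4; do python3 -m inch '0 0 -.003 0 0 0 0;0 0 0 0 0 0 0' | egrep 'pos|force';done
```

```text
tcp_pos: [0.6364, -0.0178, 0.0981]
wrist_force: [-0.8, 1.1, -0.6]
tcp_pos: [0.6388, -0.0178, 0.0981]
wrist_force: [-1.3, -0.6, -0.2]
tcp_pos: [0.6401, -0.0178, 0.098]
wrist_force: [-6.8, -0.6, 4.4]
tcp_pos: [0.6402, -0.0178, 0.098]
wrist_force: [-14.8, -1.0, 11.3]
tcp_pos: [0.6402, -0.0178, 0.098]
wrist_force: [-23.4, -1.4, 18.2]
```

```bash
python3 -m inch '0 0 .012 0 0 0 0;-.05 0 0 0 0 0 0;-.05 0 0 0 0 0 0;-.05 0 0 0 0 0 0.5;-.03 .04 .04 0 0 0 1;0 .04 .05 0 0 0 1;0 .04 .05 0 0 0 1;0 .04 .05 0 0 0 1;0 .04 .05 0 0 0 1;0 .05 .05 0 0 0 1;0 .05 .02 0 0 0 1;0 .05 0 0 0 0 1'; python3 -c "
from h import *
go(loc(-.05,-.122,.2),C[2])
d=snapshot('top');crop(d,'g1.png',215,130,105,105,7);cv2.imwrite('pics/g1f.png',cv2.cvtColor(d['frame'],cv2.COLOR_RGB2BGR))
d=snapshot('side');crop(d,'g2.png',200,145,130,100,6)"
```

```text
t: 16.32
tcp_pos: [0.3394, -0.3624, 0.2785]
tool_rot: [0.708, 0.002, -0.706, 0.004]
wrist_force: [1.2, -0.4, -0.4]
grip_width: 0.0883
t 16.32 tcp [ 0.3394 -0.3624  0.2785] F [ 1.2 -0.4 -0.4] w 0.0883
 toolY [ 0.008 -1.     0.004]  shift before turn [ 0.0779 -0.3057 -0.2088]  turn [-0.0016 -0.0022 -0.0035]  shift after turn [ 0.0785 -0.305  -0.2094]
```

View pics/g1.png

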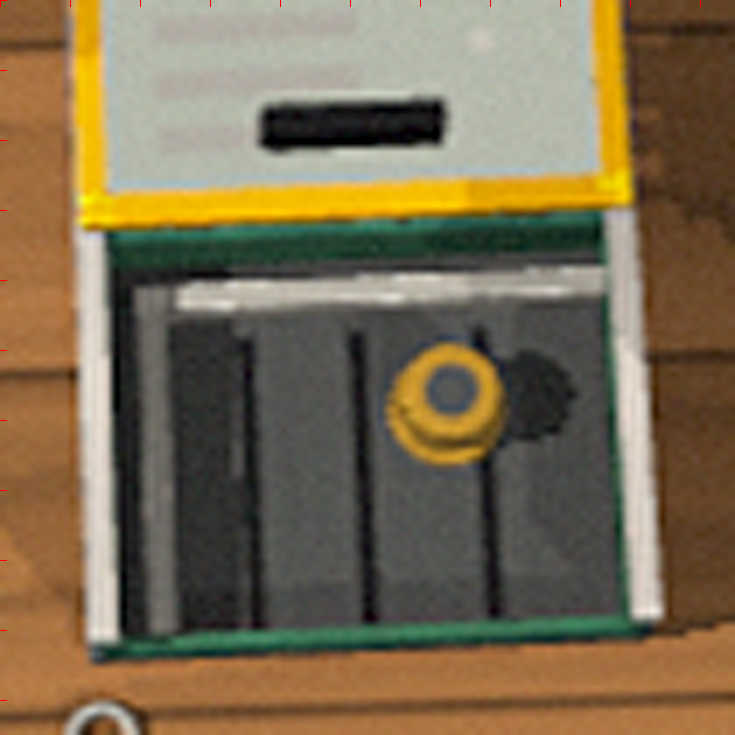

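View pics/g2.png

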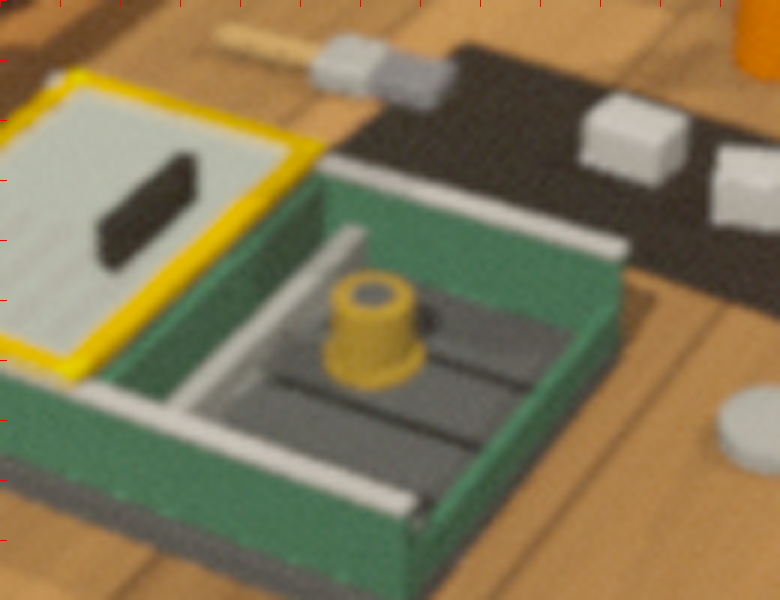

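View pics/g1f.png

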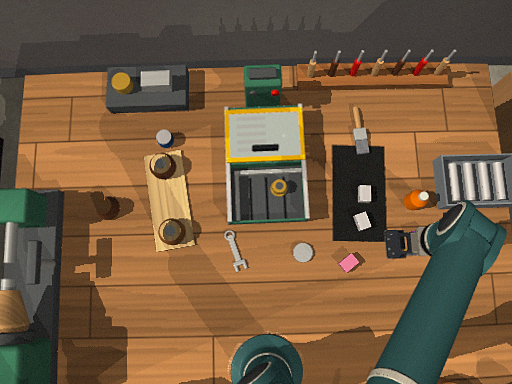

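```bash
python3 - <<'E'
from h import *
np.set_printoptions(precision=4,suppress=True)
t=snapshot("top");s=snapshot("side")
cv=lambda a,k,x0,y0:(np.array(a)+.5)/k-.5+[x0,y0]
print("cap top:",unproj(t,cv([(451,391)],7,215,130),.062)[0],"side",unproj(s,cv([(374,292)],6,200,145),.062)[0])
print("flange LR",unproj(t,cv([(387,408),(507,408)],7,215,130),.026), "bottom",unproj(t,cv([(446,467)],7,215,130),.023))
print("side flange LR",unproj(s,cv([(322,362),(426,355)],6,200,145),.026))
# fence line front top edge & stop right top edge, top cam
f=unproj(t,cv([(180,311),(605,295)],7,215,130),.045);print("fence",f,np.arctan2(*(f[0]-f[1])[:2])*-1)
st=unproj(t,cv([(172,320),(178,630)],7,215,130),.045);print("stop",st)
f=unproj(s,cv([(368,232),(215,405)],6,200,145),.045);print("fence side",f)
def circ(c,r,z):
    a=np.linspace(0,6.28,30);return np.c_[c[0]+r*np.cos(a),c[1]+r*np.sin(a),0*a+z]
c=unproj(t,cv([(451,391)],7,215,130),.062)[0]
L=lambda x0,x1,y0,y1,z:np.c_[T2(C,np.c_[np.linspace(x0,x1,25),np.linspace(y0,y1,25)]),np.full(25,z)]
P=np.r_[circ(c,.026,.02),circ(c,.021,.062),L(0,0,-.19,0,.045),L(0,-.144,0,0,.045)]
crop(t,"h1.png",215,130,105,105,7,proj(t,P));crop(s,"h2.png",200,145,130,100,6,proj(s,P))
E
```

```text
cap top: [ 0.5492 -0.0563  0.062 ] side [ 0.5487 -0.0591  0.062 ]
flange LR [[ 0.5497 -0.0296  0.026 ]
 [ 0.5483 -0.083   0.026 ]] bottom [[ 0.5229 -0.055   0.023 ]]
side flange LR [[ 0.5662 -0.0351  0.026 ]
 [ 0.5222 -0.0672  0.026 ]]
fence [[ 0.592   0.061   0.045 ]
 [ 0.5943 -0.127   0.045 ]] 0.011804520044975222
stop [[0.5881 0.0646 0.045 ]
 [0.4503 0.0647 0.045 ]]
fence side [[ 0.5919 -0.1267  0.045 ]
 [ 0.5807  0.0429  0.045 ]]
```

View pics/h1.png

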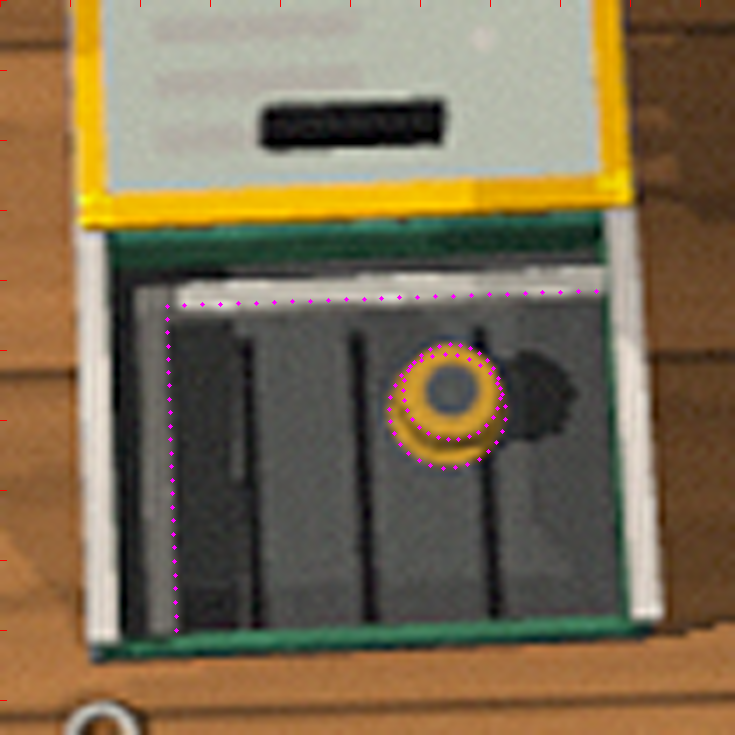

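View pics/h2.png

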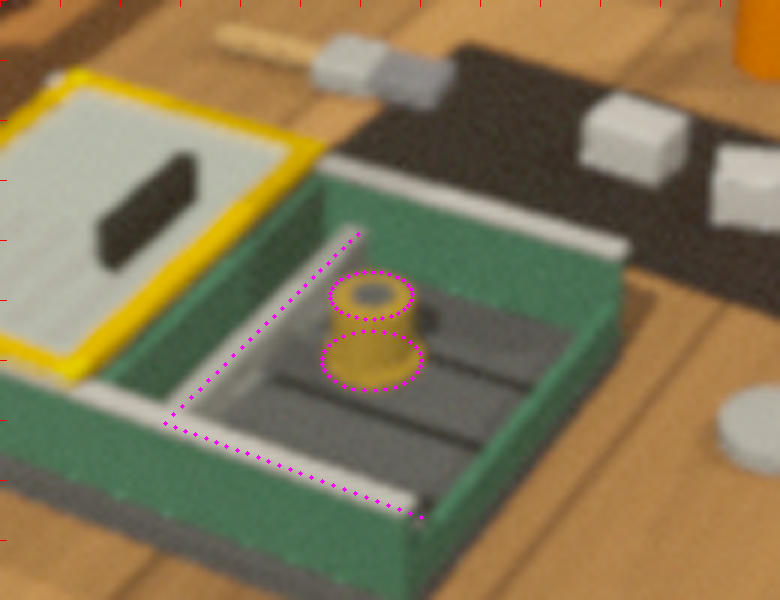

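```bash
sed -i 's/^C=.*/C=np.array([.5945,.0668,.011])/' h.py; python3 -m inch '0 0 0 -.001 -.002 -.003 1;.01 -.05 -.036 0 0 0 1;.01 -.05 -.036 0 0 0 1;.01 -.05 -.036 0 0 0 1;.01 -.05 -.036 0 0 0 1;.01 -.05 -.036 0 0 0 1;.01 -.053 -.033 0 0 0 1;0 0 0 0 0 0 1;0 0 0 0 0 0 1'>/dev/null; python3 -c "
from h import *
go([.549,-.057,.033],C[2])"
```

```text
t 17.65 tcp [ 0.5492 -0.0546  0.218 ] F [ 0.2 -0.6  0.2] w 0.0916
 toolY [ 0.012 -1.    -0.002]  shift before turn [ 0.185   0.0028 -0.0002]  turn [0.0014 0.0024 0.0025]  shift after turn [0.185  0.0024 0.0003]
```

```bash
python3 -m inch '.05 .0025 0 0 .002 .002 1;.05 0 0 0 0 0 1;.045 0 0 0 0 0 1;.03 0 0 0 0 0 1;.01 0 0 0 0 0 1;0 0 0 0 0 0 1' | egrep 'pos|force'; python3 -c "
from h import *
go([.549,-.057,.033],C[2])
d=snapshot('side');p=np.array(monitor.read_state()['tcp_pos']);crop(d,'i1.png',200,130,130,100,6,proj(d,[p]))"
```

```text
tcp_pos: [0.5495, -0.0583, 0.0333]
wrist_force: [1.0, -0.6, 0.1]
t 18.4 tcp [ 0.5495 -0.0583  0.0333] F [ 1.  -0.6  0.1] w 0.0921
 toolY [ 0.009 -1.    -0.001]  shift before turn [ 0.0003 -0.0013  0.0005]  turn [-0.0016 -0.0001  0.0005]  shift after turn [ 0.0003 -0.0013  0.0005]
```

View pics/i1.png

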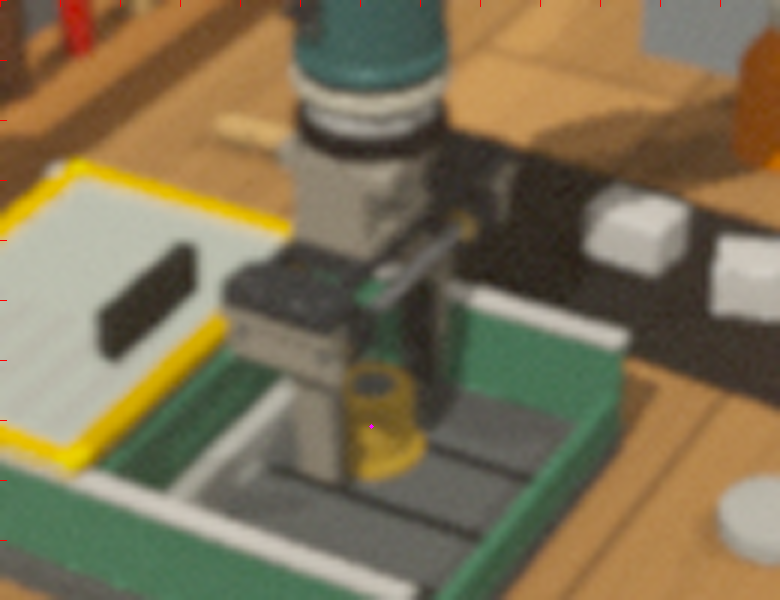

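```bash
python3 -m inch '0 0 0 0 0 0 0.3;0 0 0 0 0 0 0.3;0 0 0 0 0 0 0.3;0 0 0 0 0 0 0.3;0 0 0 0 0 0 0.3;0 0 0 0 0 0 0.3;0 0 0 0 0 0 0.3;0 0 0 0 0 0 0.3' 30; python3 -m inch '-.01 0 0 0 0 0 0.3;-.03 0 0 0 0 0 0.3;-.05 0 0 0 0 0 0.3;-.05 0 0 0 0 0 0.3;-.04 0 0 0 0 0 0.3;0 0 0 0 0 0 .3'; python3 -c "
from h import *
go([.525,.289,.2],.15)
d=snapshot('side');p=np.array(monitor.read_state()['tcp_pos']);crop(d,'i2.png',200,90,130,100,6,proj(d,[p]))"
```

```text
t: 19.45
tcp_pos: [0.5496, -0.057, 0.033]
tool_rot: [0.707, 0.004, -0.707, 0.003]
wrist_force: [-0.1, 1.8, 1.2]
grip_width: 0.0417
t: 20.2
tcp_pos: [0.5515, -0.058, 0.2166]
tool_rot: [0.709, 0.003, -0.705, 0.004]
wrist_force: [0.7, 0.4, -1.5]
grip_width: 0.0416
t 20.2 tcp [ 0.5515 -0.058   0.2166] F [ 0.7  0.4 -1.5] w 0.0416
 toolY [ 0.01  -1.     0.001]  shift before turn [ 0.0162 -0.3472  0.0231]  turn [-0.1398 -0.0067 -0.0012]  shift after turn [ 0.0166 -0.347  -0.0256]
```

View pics/i2.png

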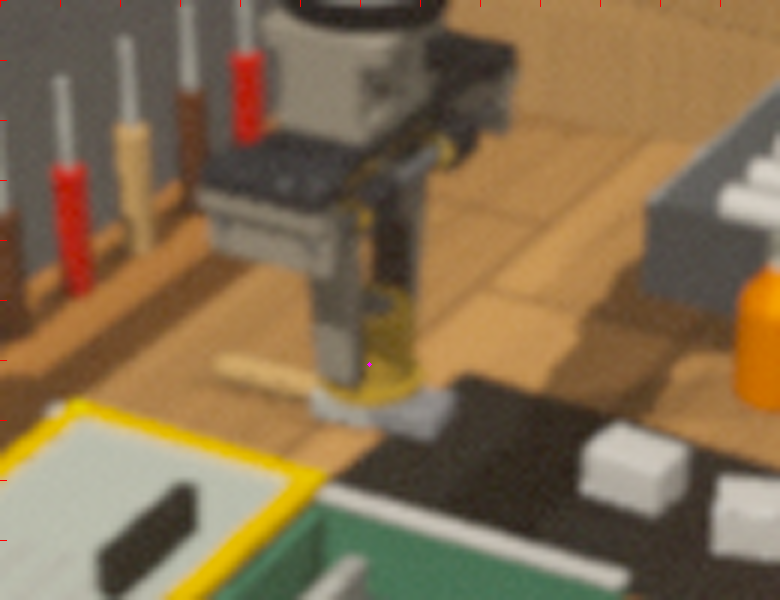

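```bash
python3 - <<'E'
from h import *
t=snapshot("top");s=snapshot("side")
m=np.array([.525,.289,.15])
a=np.linspace(0,6.28,30)
def circ(x,r,z): return np.c_[T2(m,np.c_[x+r*np.cos(a),r*np.sin(a)]),0*a+z]
P=np.r_[circ(.105,.04,.063),circ(-.105,.04,.063),box(m,-.155,.155,-.06,.06,.008)]
crop(t,"j1.png",140,145,60,110,5,proj(t,P));crop(s,"j2.png",130,235,150,90,5,proj(s,P))
E
```

```text
(no output)
```

View pics/j1.png

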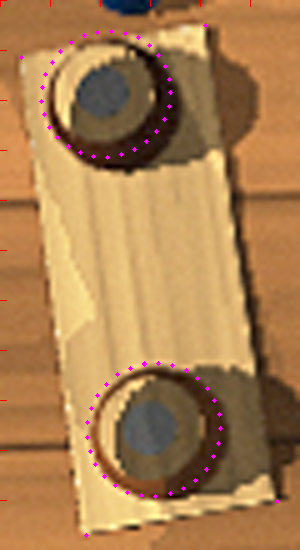

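View pics/j2.png

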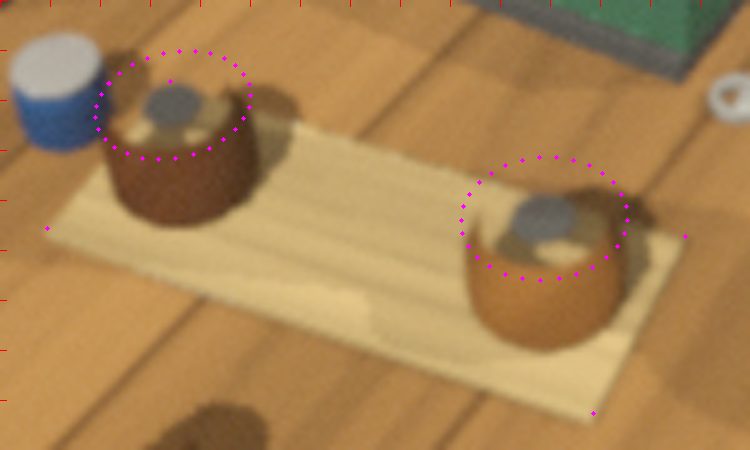

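```bash
python3 -m inch '0 0 0 -.07 -.003 0 0.3;0 0 0 -.07 -.003 0 .3;0 -.05 -.004 0 0 0 0.3;0 -.05 -.004 0 0 0 0.3;0 -.05 -.004 0 0 0 0.3;0 -.05 -.004 0 0 0 0.3;0 -.05 -.004 0 0 0 0.3;0 -.05 -.004 0 0 0 0.3;0 -.048 -.002 0 0 0 0.3;0 0 0 0 0 0 0.3;0 0 0 0 0 0 .3' | egrep 'pos|force|width'; python3 -c "
from h import *
go([.525,.290,.022],.15)"
```

```text
tcp_pos: [0.5224, 0.2893, 0.2114]
wrist_force: [0.6, 0.1, -2.3]
grip_width: 0.0416
t 21.73 tcp [0.5224 0.2893 0.2114] F [ 0.6  0.1 -2.3] w 0.0416
 toolY [ 0.15  -0.989  0.   ]  shift before turn [ 0.1893 -0.0003 -0.0043]  turn [ 0.0008  0.009  -0.0003]  shift after turn [ 0.1894 -0.0003 -0.0026]
```

```bash
python3 -m inch '0 0 -.0026 0 .008 0 .3;.04 0 0 0 0 0 0.3;.04 0 0 0 0 0 0.3;.04 0 0 0 0 0 0.3;.03 0 0 0 0 0 0.3;.02 0 0 0 0 0 0.3;.01 0 0 0 0 0 0.3;0 0 0 0 0 0 .3' | egrep 'pos|force|width'; python3 -c "
from h import *
go([.525,.290,.022],.15)"
```

```text
tcp_pos: [0.5262, 0.2909, 0.0332]
wrist_force: [-0.2, 0.1, -1.8]
grip_width: 0.0413
t 22.73 tcp [0.5262 0.2909 0.0332] F [-0.2  0.1 -1.8] w 0.0413
 toolY [ 0.15  -0.989 -0.001]  shift before turn [0.0112 0.0007 0.0013]  turn [ 0.0003 -0.002   0.0013]  shift after turn [0.0112 0.0007 0.0013]
```

```bash
python3 -m inch '.004 0 .001 0 -.002 .001 .3;.004 0 0 0 0 0 0.3;0 0 0 0 0 0 .3' | egrep 'pos|force|width'; for i in 1 2 3 4; do python3 -m inch '.001 0 0 0 0 0 0.3;0 0 0 0 0 0 .3' | egrep 'pos|force'; done
```

```text
tcp_pos: [0.525, 0.291, 0.0253]
wrist_force: [-0.6, 0.1, -2.1]
grip_width: 0.0411
tcp_pos: [0.525, 0.291, 0.0243]
wrist_force: [-0.2, 1.0, -2.0]
tcp_pos: [0.5249, 0.291, 0.0232]
wrist_force: [0.6, 0.1, -1.0]
tcp_pos: [0.5249, 0.291, 0.0222]
wrist_force: [-0.0, 0.5, -1.2]
tcp_pos: [0.5249, 0.291, 0.0211]
wrist_force: [-0.7, -0.1, -2.1]
```

```bash
for i in 1 2 3; do python3 -m inch '.001 0 0 0 0 0 0.3;0 0 0 0 0 0 .3' | egrep 'pos|force'; done
```

```text
tcp_pos: [0.525, 0.291, 0.021]
wrist_force: [-2.8, -2.0, 4.5]
tcp_pos: [0.5251, 0.291, 0.0209]
wrist_force: [-4.2, -3.9, 11.7]
tcp_pos: [0.5251, 0.291, 0.0209]
wrist_force: [-5.4, -5.6, 20.4]
```

```bash
python3 -m inch '-.0025 0 0 0 0 0 0.3;0 0 0 0 0 0 .3;0 0 0 0 0 0 0.7;0 0 0 0 0 0 0.7;0 0 0 0 0 0 0.7;0 0 0 0 0 0 0.7;-.03 0 0 0 0 0 .8;-.05 0 0 0 0 0 .8;-.05 0 0 0 0 0 0.8;-.05 0 0 0 0 0 .8;-.04 0 0 0 0 0 .8;0 0 0 0 0 0 .8'  | egrep 'pos|force|width'; python3 - <<'E'
from h import *
t=snapshot("top");s=snapshot("side")
crop(t,"k1.png",140,145,60,110,5);crop(s,"k2.png",130,205,150,120,5)
go(loc(-.05,-.122,.2),C[2])
E
```

```text
tcp_pos: [0.5265, 0.2922, 0.2444]
wrist_force: [0.2, 0.1, -0.2]
grip_width: 0.0735
t 26.45 tcp [0.5248 0.2906 0.2405] F [-0.8  0.2 -1.7] w 0.0736
 toolY [ 0.15  -0.989  0.   ]  shift before turn [0.0405 0.3456 0.0311]  turn [ 1.396e-01 -1.000e-04 -1.000e-04]  shift after turn [ 0.0405  0.3466 -0.0173]
```

View pics/k1.png

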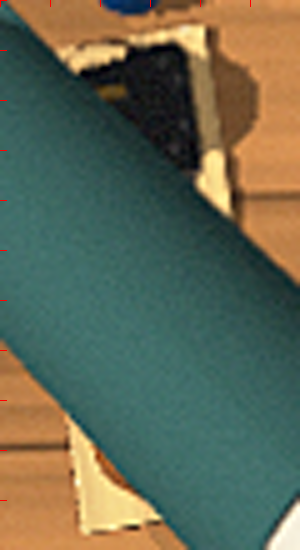

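View pics/k2.png

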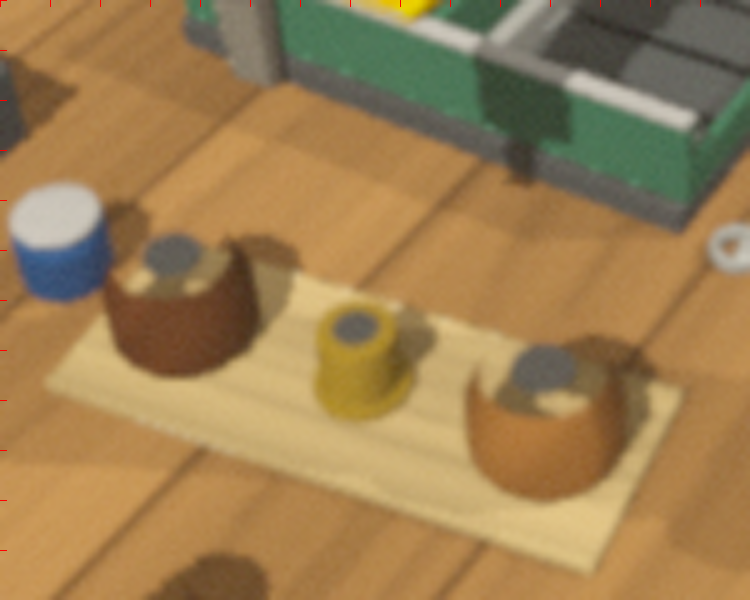

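```bash
python3 -m inch '0 .01 0 .07 0 0 1;0 .01 0 .07 0 0 1;0 .05 0 0 0 0 1;0 .05 0 0 0 0 1;0 .05 0 0 0 0 1;0 .05 0 0 0 0 1;0 .05 0 0 0 0 1;0 .05 0 0 0 0 1;0 .027 0 0 0 0 1;0 0 0 0 0 0 1'  | egrep 'pos|force|width'; python3 - <<'E'
from h import *
t=snapshot("top");s=snapshot("side")
crop(t,"l1.png",325,170,90,80,8);crop(s,"l2.png",290,145,80,60,8);crop(t,"l3.png",140,145,60,110,5)
E
```

```text
tcp_pos: [0.5296, -0.0584, 0.2387]
wrist_force: [0.3, -0.0, 0.7]
grip_width: 0.0923
```

View pics/l1.png

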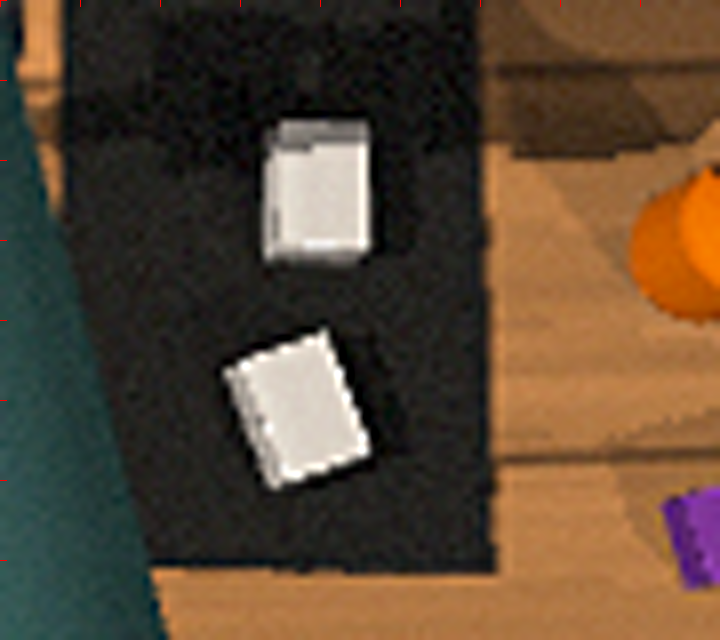

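View pics/l2.png

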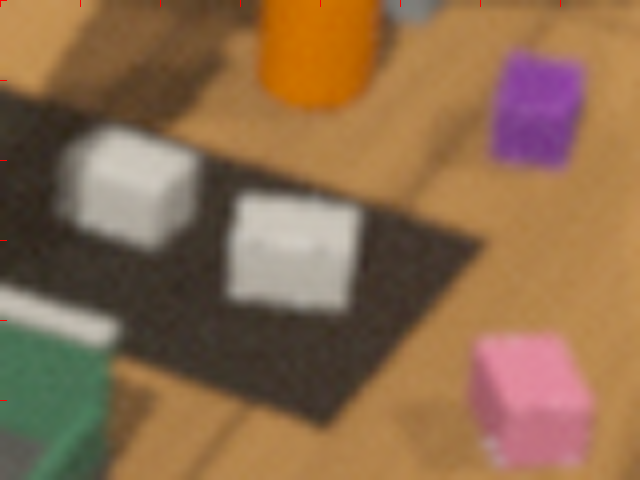

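View pics/l3.png

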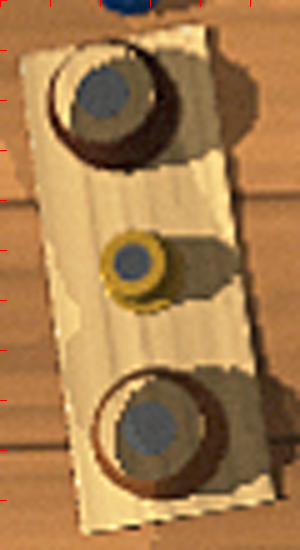

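```bash
python3 - <<'E'
from h import *
np.set_printoptions(precision=4,suppress=True)
t=snapshot("top");s=snapshot("side")
cv=lambda a,k,x0,y0:(np.array(a)+.5)/k-.5+[x0,y0]
B=lambda p:box(p,-.025,.025,-.018,.018,.033)
for i,(b,p0) in enumerate((([(278,120),(369,119),(370,250),(272,252)],[.526,-.323,-.05]),([(232,368),(326,331),(370,452),(280,484)],[.438,-.31,.3]))):
    b=cv(b,8,325,170);p,r=fit([(t,b)],lambda p:[B(p)],p0);print(p,r)
    if i==0:p1=p
    else:p2=p
P=np.r_[box(p1,-.025,.025,-.018,.018,.033),box(p1,-.025,.025,-.018,.018,.003),box(p2,-.025,.025,-.018,.018,.033),box(p2,-.025,.025,-.018,.018,.003)]
crop(t,"m1.png",325,170,90,80,8,proj(t,P));crop(s,"m2.png",290,145,80,60,8,proj(s,P))
E
```

```text
[ 0.525  -0.3241 -0.0658] [-0.2389  0.0345 -0.1661  0.6029 -0.1235  0.0148  0.6    -0.6684]
[ 0.4381 -0.3098  0.3116] [ 0.3365 -0.6153 -0.6443  0.1405 -0.0992  0.231   0.3356  0.1616]
```

View pics/m1.png

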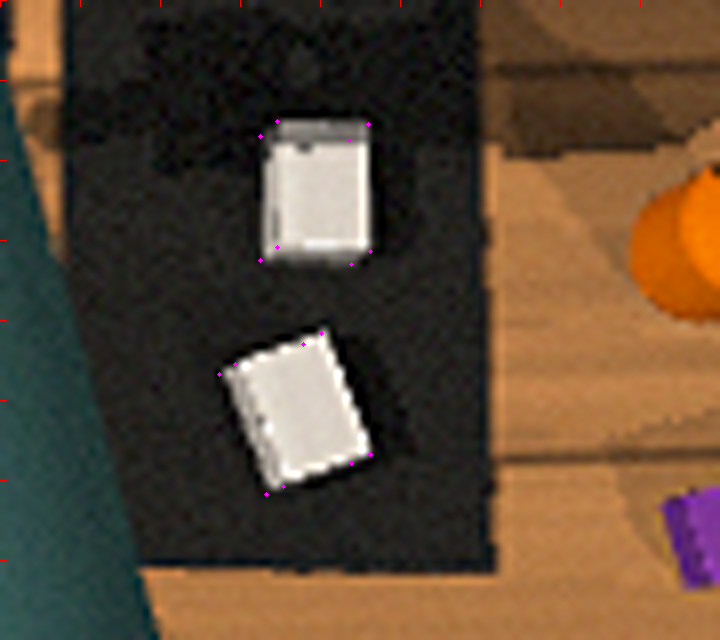

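View pics/m2.png

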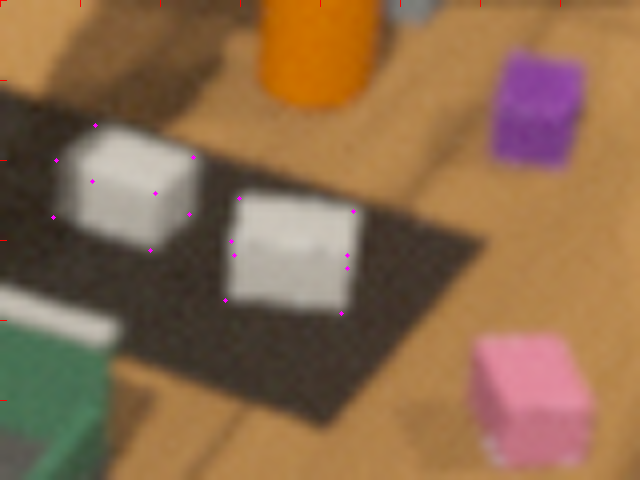

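```bash
python3 -c "
from h import *
go([.525,-.3235,.12],-.04)"
```

```text
t 27.9 tcp [ 0.5305 -0.0541  0.24  ] F [-0.1  0.1  0.3] w 0.0917
 toolY [ 0.013 -1.    -0.001]  shift before turn [0.1197 0.2695 0.009 ]  turn [0.0533 0.001  0.0013]  shift after turn [ 0.12    0.2694 -0.0053]
```

```bash
python3 -m inch '0 .02 0 .053 0 0 1;0 .05 -.001 0 0 0 1;0 .05 -.001 0 0 0 1;0 .05 -.001 0 0 0 1;0 .05 -.001 0 0 0 1;.03 .049 -.001 0 0 0 1;.05 0 0 0 0 0 1;.04 0 0 0 0 0 1;.03 0 0 0 0 0 1;0 0 0 0 0 0 1'  | egrep 'pos|force|width'; python3 -c "
from h import *
go([.525,-.3235,.012],-.04)
t=snapshot('top');s=snapshot('side');crop(t,'n1.png',325,150,90,80,7);crop(s,'n2.png',270,105,90,80,7)"
```

```text
tcp_pos: [0.5234, -0.3247, 0.088]
wrist_force: [0.2, 0.4, 0.6]
grip_width: 0.0917
t 29.15 tcp [ 0.5234 -0.3247  0.088 ] F [0.2 0.4 0.6] w 0.0917
 toolY [-0.044 -0.999 -0.002]  shift before turn [ 0.076  -0.0011 -0.0019]  turn [-0.0037  0.0048  0.0024]  shift after turn [ 0.076  -0.0013 -0.0015]
```

View pics/n2.png

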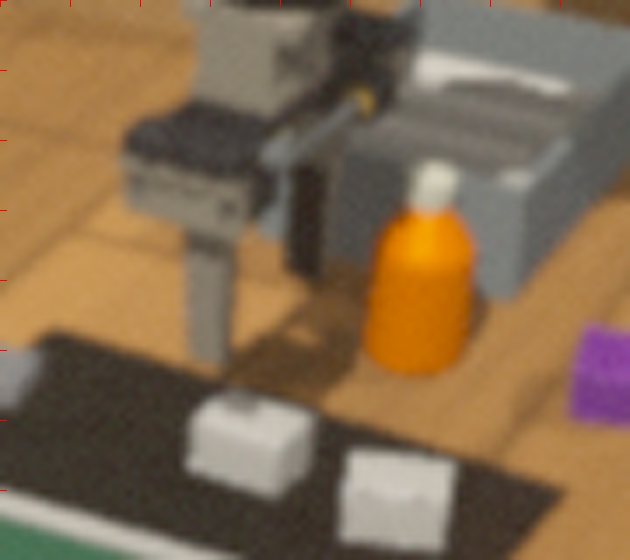

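```bash
python3 -c "
from h import *
t=snapshot('top');s=snapshot('side')
print(unproj(t,[[403.7,200],[412,210]],.0),unproj(t,[[403.7,200]],.05))
print(unproj(s,[[270+368/7,105+350/7],[270+418/7,105+372/7],[270+470/7,105+345/7]],0.0))
st=monitor.read_state();p=np.array(st['tcp_pos'])
cv2.imwrite('pics/n3.png',cv2.resize(cv2.cvtColor(t['frame'],cv2.COLOR_RGB2BGR)[140:240,310:470],None,fx=5,fy=5))"
```

```text
[[ 0.50406741 -0.45579593  0.        ]
 [ 0.47114481 -0.47974858  0.        ]] [[ 0.49577481 -0.43871954  0.05      ]]
[[ 0.51722953 -0.47011997  0.        ]
 [ 0.48409567 -0.46180843  0.        ]
 [ 0.4702936  -0.50365447  0.        ]]
```

View pics/n3.png

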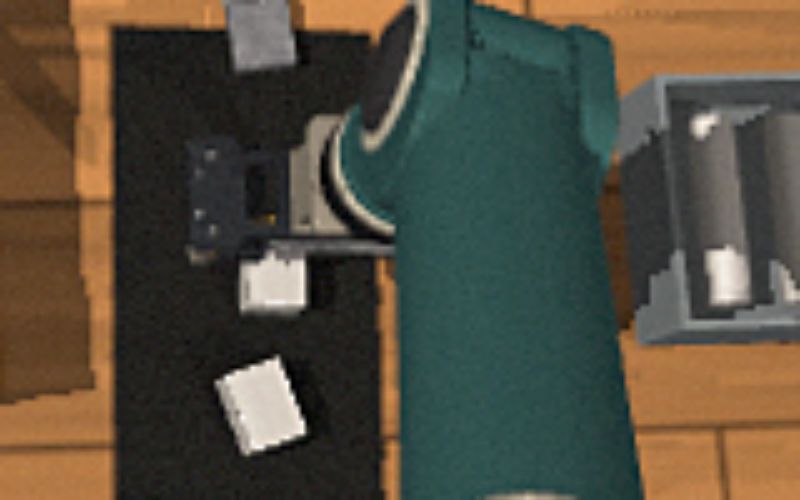

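```bash
python3 -m inch '0 -.001 -.0015 -.003 .004 .002 1;.03 0 0 0 0 0 1;.03 0 0 0 0 0 1;.015 0 0 0 0 0 1;0 0 0 0 0 0 1'  | egrep 'pos|force|width'; python3 -c "
from h import *
go([.525,-.3235,.012],-.04)
s=snapshot('side');crop(s,'o2.png',270,105,90,80,7)"
```

```text
tcp_pos: [0.5271, -0.3238, 0.0151]
wrist_force: [0.6, 0.6, 1.1]
grip_width: 0.0915
t 29.98 tcp [ 0.5271 -0.3238  0.0151] F [0.6 0.6 1.1] w 0.0915
 toolY [-0.039 -0.999  0.001]  shift before turn [ 0.0031 -0.0002  0.0021]  turn [ 0.001  -0.0031 -0.0011]  shift after turn [ 0.0031 -0.0002  0.0021]
```

View pics/o2.png

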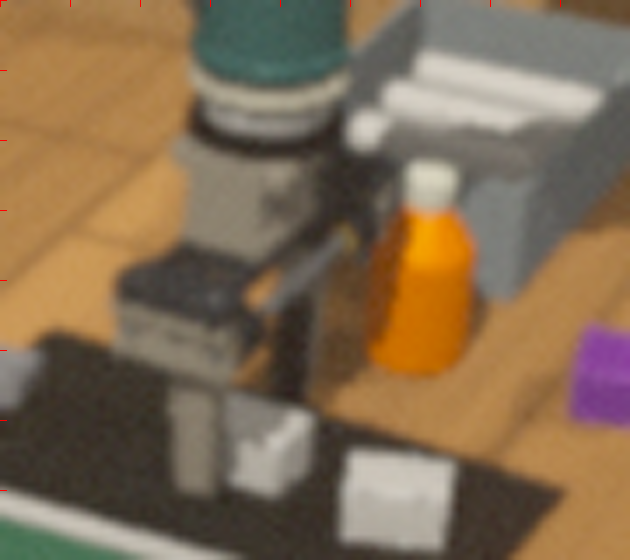

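```bash
python3 -m inch '.003 0 .001 0 -.003 0 1;0 0 0 0 0 0 .3;0 0 0 0 0 0 0.3;0 0 0 0 0 0 0.3;0 0 0 0 0 0 0.3;0 0 0 0 0 0 0.3;0 0 0 0 0 0 0.3;0 0 0 0 0 0 0.3;0 0 0 0 0 0 0.3;0 0 0 0 0 0 .3' 30| egrep 'pos|force|width'; python3 -m inch '-.01 0 0 0 0 0 0.3;-.03 0 0 0 0 0 0.3;-.05 0 0 0 0 0 0.3;-.05 0 0 0 0 0 0.3;0 0 0 0 0 0 .3'; python3 -c "
from h import *
go(loc(-.035,-.062,.15),C[2])
s=snapshot('side');crop(s,'o3.png',260,75,100,110,5)"
```

```text
tcp_pos: [0.5263, -0.324, 0.0125]
wrist_force: [0.1, -0.1, -0.0]
grip_width: 0.0357
t: 31.9
tcp_pos: [0.5289, -0.3251, 0.1577]
tool_rot: [0.71, -0.016, -0.704, -0.012]
wrist_force: [0.1, -0.3, -3.0]
grip_width: 0.0359
t 31.9 tcp [ 0.5289 -0.3251  0.1577] F [ 0.1 -0.3 -3. ] w 0.0359
 toolY [-0.039 -0.999  0.006]  shift before turn [ 0.0059 -0.3306 -0.0182]  turn [-0.0504 -0.009  -0.0063]  shift after turn [ 0.0077 -0.3292 -0.0349]
```

View pics/o3.png

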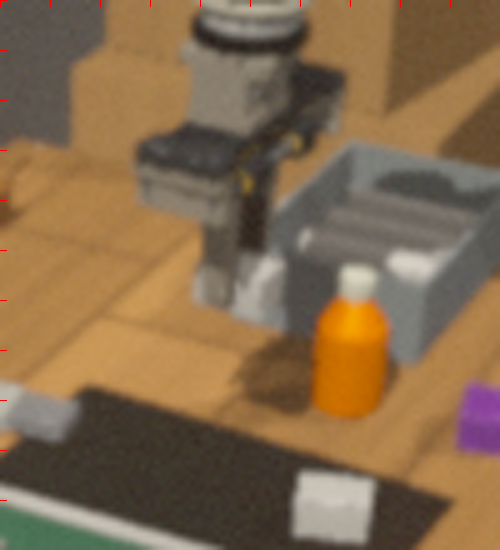

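```bash
python3 -m inch '0 -.02 -.003 -.05 -.008 -.006 .3;0 -.05 -.005 0 0 0 .3;0 -.05 -.005 0 0 0 .3;0 -.05 -.005 0 0 0 .3;0 -.05 -.005 0 0 0 .3;0 -.05 -.005 0 0 0 .3;0 -.05 -.005 0 0 0 .3;0 -.009 0 0 0 0 .3;0 0 0 0 0 0 .3;0 0 0 0 0 0 .3'| egrep 'pos|force|width';  python3 -c "
from h import *
go(loc(-.035,-.062,.032),C[2])"
```

```text
tcp_pos: [0.5561, 0.0038, 0.1529]
wrist_force: [-0.1, -0.1, -1.6]
grip_width: 0.0357
t 33.2 tcp [0.5561 0.0038 0.1529] F [-0.1 -0.1 -1.6] w 0.0357
 toolY [ 0.009 -1.    -0.004]  shift before turn [ 1.209e-01 -1.000e-04 -5.100e-03]  turn [-0.0019  0.0085  0.0038]  shift after turn [ 0.1209 -0.0006 -0.0041]
```

```bash
python3 -m inch '.03 0 0 -.002 .007 .003 .3;.04 0 0 0 0 0 .3;.03 0 0 0 0 0 .3;.014 0 0 0 0 0 .3;0 0 0 0 0 0 .3'| egrep 'pos|force|width';  python3 -c "
from h import *
go(loc(-.035,-.062,.030),C[2])
s=snapshot('side');crop(s,'p1.png',200,125,130,100,6)"
```

```text
tcp_pos: [0.556, 0.0047, 0.039]
wrist_force: [-0.2, -0.3, -0.9]
grip_width: 0.0361
t 33.83 tcp [0.556  0.0047 0.039 ] F [-0.2 -0.3 -0.9] w 0.0361
 toolY [ 0.011 -1.    -0.001]  shift before turn [ 0.009   0.0004 -0.0042]  turn [0.0004 0.0015 0.0014]  shift after turn [ 0.009   0.0004 -0.0042]
```

View pics/p1.png

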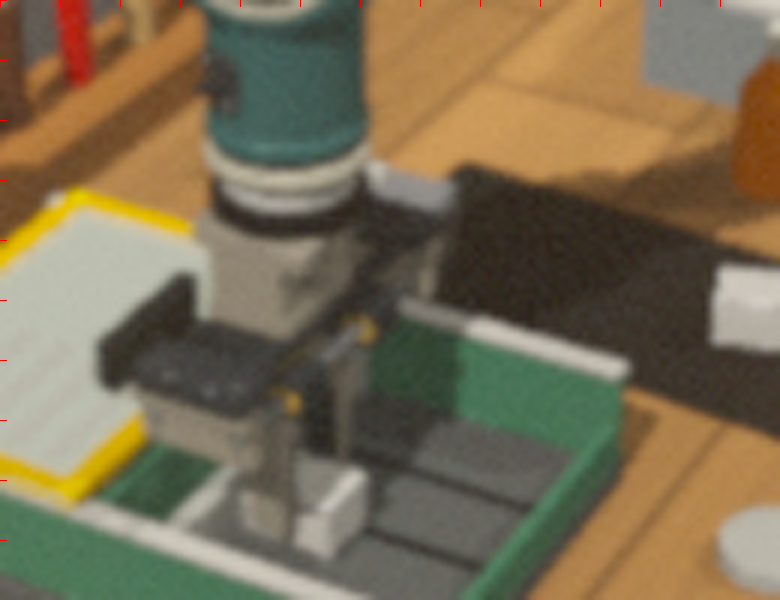

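```bash
python3 -m inch '.005 0 0 0 .001 .001 .3;.003 0 0 0 0 0 .3;0 0 0 0 0 0 .3'| egrep 'pos|force'; for i in 1 2 3; do python3 -m inch '.001 0 0 0 0 0 0.3;0 0 0 0 0 0 .3' | egrep 'pos|force'; done
```

```text
tcp_pos: [0.5565, 0.0057, 0.0319]
wrist_force: [0.2, -0.2, -1.4]
tcp_pos: [0.5565, 0.0056, 0.0307]
wrist_force: [0.4, -0.4, -1.0]
tcp_pos: [0.5564, 0.0057, 0.0296]
wrist_force: [-0.3, 0.7, -1.7]
tcp_pos: [0.5565, 0.0057, 0.0294]
wrist_force: [-2.0, 1.0, 5.7]
```

```bash
python3 -m inch '-.0005 0 -.004 0 0 0 .3;0 0 -.004 0 0 0 .3;0 0 0 0 0 0 .3'| egrep 'pos|force'; for i in 1 2 3 4 5; do python3 -m inch '0 0 -.001 0 0 0 0.3;0 0 0 0 0 0 .3' | egrep 'pos|force'; done
```

```text
tcp_pos: [0.5645, 0.0058, 0.0294]
wrist_force: [-3.3, 0.8, 5.1]
tcp_pos: [0.5646, 0.0058, 0.0294]
wrist_force: [-6.0, 0.1, 8.1]
tcp_pos: [0.5646, 0.0058, 0.0294]
wrist_force: [-7.7, 0.3, 9.6]
tcp_pos: [0.5647, 0.0058, 0.0295]
wrist_force: [-10.0, 0.2, 13.3]
tcp_pos: [0.567, 0.0059, 0.0295]
wrist_force: [-3.6, 0.8, 5.1]
tcp_pos: [0.5687, 0.0059, 0.0294]
wrist_force: [-5.0, 0.2, 7.5]
```

```bash
python3 -m inch '-.0005 0 0 0 0 0 .3;0 0 0 0 0 0 .3'| egrep 'pos|force'; for i in 1 2 3 4 5; do python3 -m inch '0 0 -.001 0 0 0 0.3;0 0 0 0 0 0 .3' | egrep 'pos|force'; done;python3 -c "
from h import *
s=snapshot('side');crop(s,'p2.png',200,145,110,90,7)"
```

```text
tcp_pos: [0.5697, 0.0059, 0.0295]
wrist_force: [-1.4, 0.1, -1.4]
tcp_pos: [0.5697, 0.0058, 0.0295]
wrist_force: [-3.3, -0.1, 1.8]
tcp_pos: [0.5697, 0.0058, 0.0294]
wrist_force: [-6.3, 0.0, 5.0]
tcp_pos: [0.5698, 0.0059, 0.0295]
wrist_force: [-9.8, -0.2, 7.4]
tcp_pos: [0.5698, 0.0058, 0.0294]
wrist_force: [-12.2, -0.0, 10.2]
tcp_pos: [0.5699, 0.0057, 0.0295]
wrist_force: [-13.5, -0.4, 13.2]
```

View pics/p2.png

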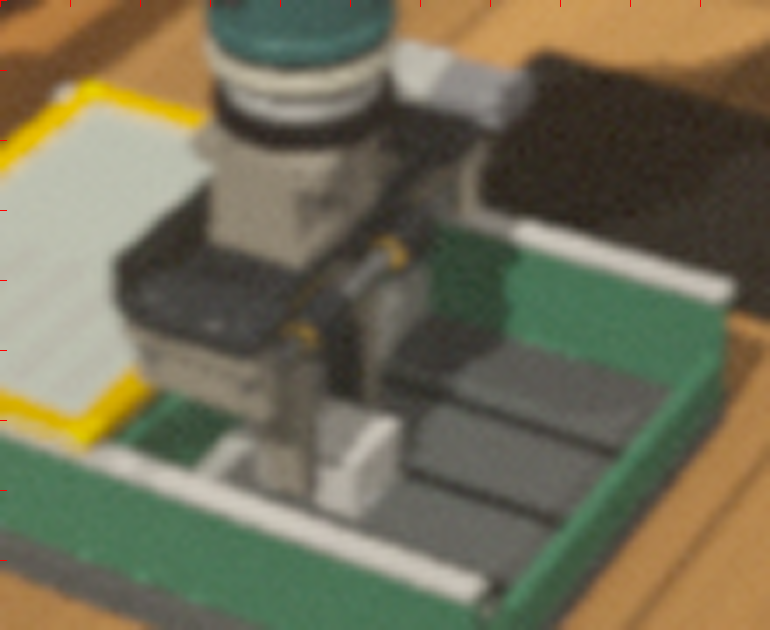

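```bash
python3 -m inch '0 0 .004 0 0 0 .3;0 0 0 0 0 0 .55;0 0 0 0 0 0 .55;0 0 0 0 0 0 0.55;-.02 0 0 0 0 0 .55;-.04 0 0 0 0 0 .55;0 .03 0 0 0 0 0;0 .022 0 0 0 0 0;0 0 0 0 0 0 0;0 0 0 0 0 0 0;0 0 0 0 0 0 0' 20| egrep 'pos|force|width';  python3 -c "
from h import *
go(loc(-.025,-.112,.028),C[2])
s=snapshot('side');crop(s,'q1.png',200,145,110,90,7)
t=snapshot('top');crop(t,'q2.png',215,130,105,105,7)"
```

```text
tcp_pos: [0.5711, -0.0447, 0.0899]
wrist_force: [0.2, -0.5, -0.1]
grip_width: 0.0024
t 39.55 tcp [ 0.5711 -0.0447  0.0899] F [ 0.2 -0.5 -0.1] w 0.0024
 toolY [ 0.015 -1.    -0.001]  shift before turn [0.0619 0.0009 0.0005]  turn [ 0.0036 -0.0014  0.0012]  shift after turn [0.0619 0.0008 0.0004]
```

View pics/q1.png

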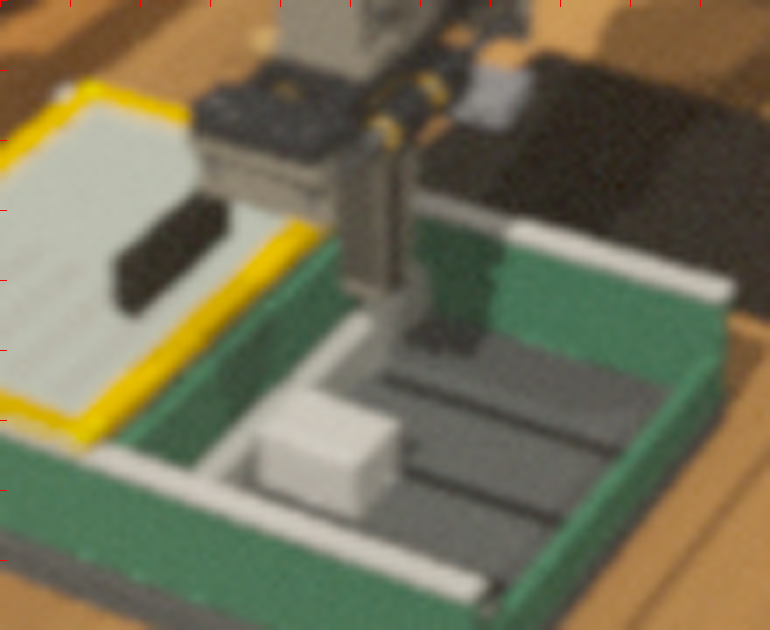

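View pics/q2.png

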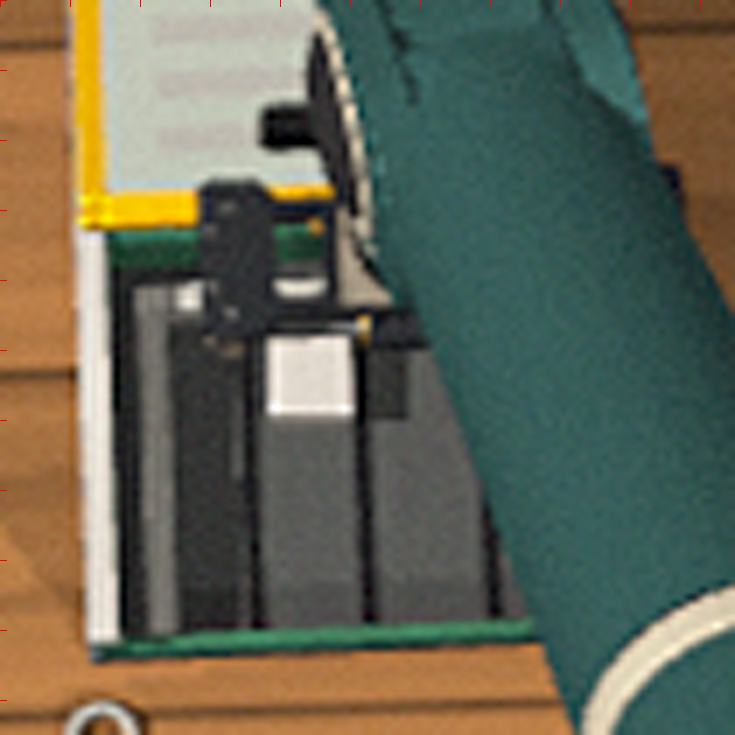

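```bash
python3 -m inch '.03 0 0 .004 -.001 .001 0;.022 0 0 0 0 0 0;.01 0 0 0 0 0 0;0 0 0 0 0 0 0;0 -.01 0 0 0 0 0;0 -.01 0 0 0 0 0;0 -.01 0 0 0 0 0;0 -.008 0 0 0 0 0;0 -.008 0 0 0 0 0;0 -.005 0 0 0 0 0;0 0 0 0 0 0 0'| egrep 'pos|force|width';  python3 -c "
from h import *
go(loc(-.025,-.054,.028),C[2])"
```

```text
tcp_pos: [0.5705, 0.0057, 0.0275]
wrist_force: [0.8, 0.1, 0.8]
grip_width: 0.0006
t 41.02 tcp [0.5705 0.0057 0.0275] F [0.8 0.1 0.8] w 0.0006
 toolY [ 0.009 -1.    -0.   ]  shift before turn [-0.0005 -0.0068  0.0004]  turn [-0.0016 -0.      0.0003]  shift after turn [-0.0005 -0.0068  0.0004]
```

```bash
for i in 1 2 3 4 5 6; do python3 -m inch '0 -.002 0 0 0 0 0;0 0 0 0 0 0 0' | egrep 'pos|force'; done; python3 -c "
from h import *
s=snapshot('side');crop(s,'r1.png',200,145,110,90,7)"
```

```text
tcp_pos: [0.5704, 0.0069, 0.0274]
wrist_force: [-0.3, -0.5, 0.8]
tcp_pos: [0.5704, 0.0091, 0.0275]
wrist_force: [0.1, -0.9, 0.3]
tcp_pos: [0.5705, 0.0112, 0.0276]
wrist_force: [-1.5, -0.8, -0.5]
tcp_pos: [0.5705, 0.0131, 0.0276]
wrist_force: [-0.3, -1.0, 0.2]
tcp_pos: [0.5706, 0.0151, 0.0276]
wrist_force: [0.8, -0.6, -0.3]
tcp_pos: [0.5706, 0.0171, 0.0276]
wrist_force: [-0.5, -0.2, -0.6]
```

View pics/r1.png

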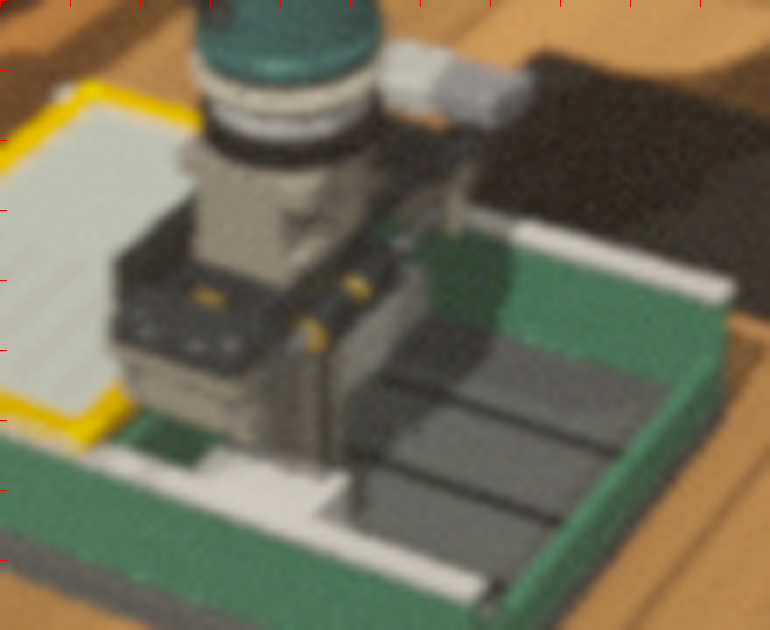

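```bash
for i in 1 2 3 4 5 6; do python3 -m inch '0 -.0015 0 0 0 0 0;0 0 0 0 0 0 0' | egrep 'pos|force'; done
```

```text
tcp_pos: [0.5705, 0.0184, 0.0276]
wrist_force: [-0.4, -1.2, -0.4]
tcp_pos: [0.5704, 0.0186, 0.0276]
wrist_force: [-0.8, -5.6, 1.0]
tcp_pos: [0.5704, 0.0186, 0.0276]
wrist_force: [-0.1, -7.3, 1.9]
tcp_pos: [0.5703, 0.0187, 0.0276]
wrist_force: [-1.1, -10.4, 2.4]
tcp_pos: [0.5703, 0.0187, 0.0276]
wrist_force: [-0.8, -13.0, 1.8]
tcp_pos: [0.5703, 0.0187, 0.0276]
wrist_force: [-0.8, -16.3, 3.9]
```

```bash
python3 -m inch '0 .009 0 0 0 0 0;0 .006 0 0 0 0 0;-.04 0 0 0 0 0 0;-.05 0 0 0 0 0 .5;-.04 .01 0 0 0 0 1;0 .05 0 0 0 0 1;0 .05 0 0 0 0 1;0 .05 0 0 0 0 1;0 .05 0 0 0 0 1;0 .05 0 0 0 0 1;0 0 0 0 0 0 1' | egrep 'pos|force';  python3 -c "
from h import *
go([.438,-.310,.10],.305)
s=snapshot('side');crop(s,'s1.png',200,135,150,100,5)
t=snapshot('top');crop(t,'s2.png',215,130,105,105,7);crop(t,'s3.png',325,170,90,80,7)"
```

```text
tcp_pos: [0.5721, -0.2536, 0.1572]
wrist_force: [0.2, 0.0, 1.5]
t 45.45 tcp [ 0.5721 -0.2536  0.1572] F [0.2 0.  1.5] w 0.0783
 toolY [ 0.002 -1.     0.002]  shift before turn [0.0573 0.056  0.1342]  turn [-3.028e-01  1.000e-04 -1.500e-03]  shift after turn [0.0572 0.0135 0.1449]
```

View pics/s1.png

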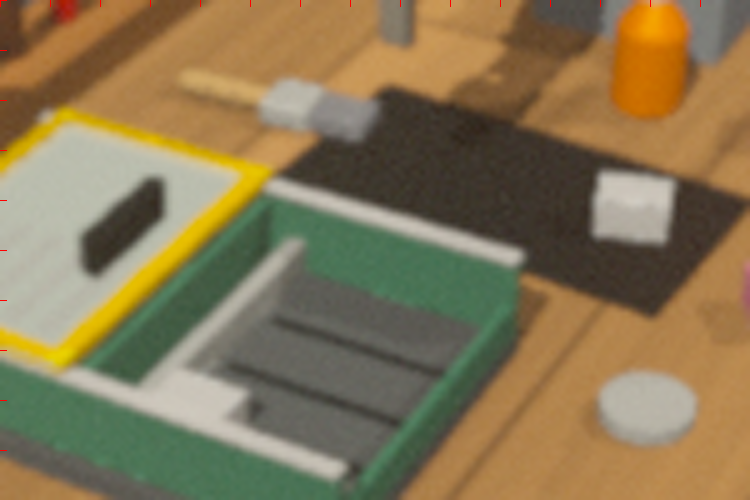

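View pics/s2.png

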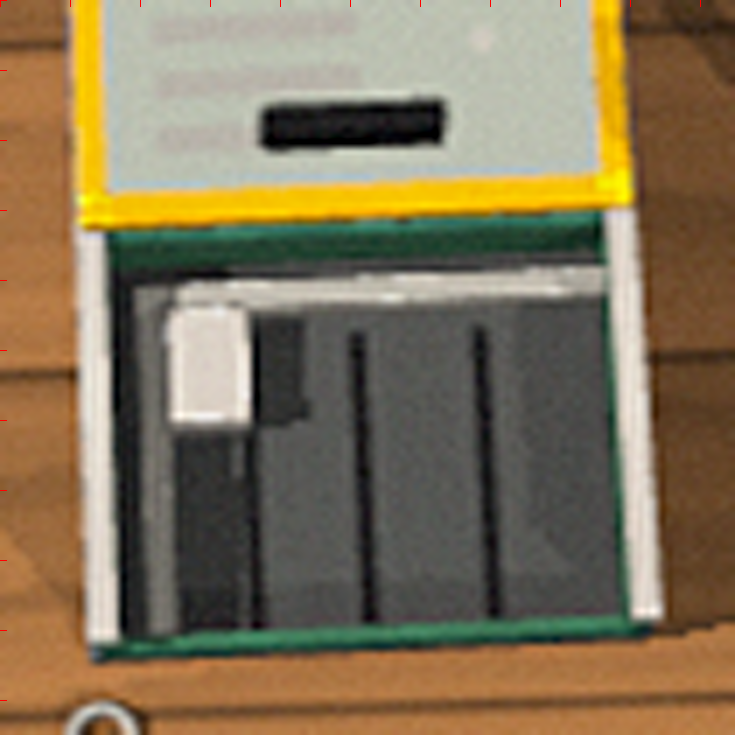

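View pics/s3.png

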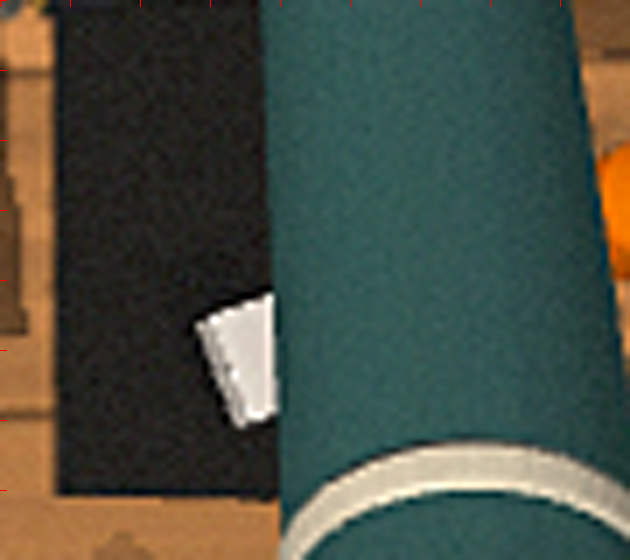

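```bash
python3 -m inch '0 0 0 -.152 0 0 1;0 0 0 -.151 0 -.001 1;0 .003 .04 0 0 0 1;0 .004 .04 0 0 0 1;0 .004 .04 0 0 0 1;.03 .002 .025 0 0 0 1;.027 0 0 0 0 0 1;0 0 0 0 0 0 1;0 0 0 0 0 0 1' | egrep 'pos|force';  python3 -c "
from h import *
go([.438,-.310,.012],.305)
s=snapshot('side');crop(s,'t1.png',290,115,90,80,7)"
```

```text
tcp_pos: [0.4404, -0.3047, 0.1017]
wrist_force: [0.3, -0.2, -0.4]
t 46.67 tcp [ 0.4404 -0.3047  0.1017] F [ 0.3 -0.2 -0.4] w 0.0916
 toolY [ 0.309 -0.951  0.   ]  shift before turn [0.0897 0.0043 0.004 ]  turn [ 0.0094 -0.0016 -0.    ]  shift after turn [0.0897 0.0043 0.0039]
```

View pics/t1.png

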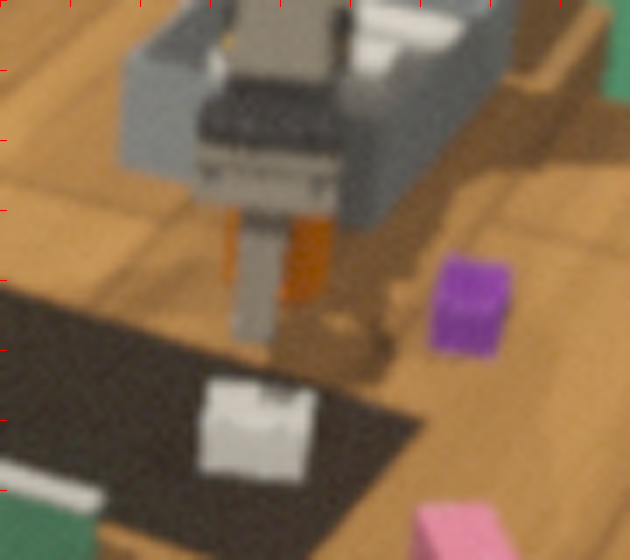

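```bash
python3 -m inch '0 .0043 .004 .009 -.001 0 1;.04 0 0 0 0 0 1;.03 0 0 0 0 0 1;.018 0 0 0 0 0 1;0 0 0 0 0 0 1' | egrep 'pos|force';  python3 -c "
from h import *
go([.438,-.310,.012],.305)
s=snapshot('side');crop(s,'t2.png',290,115,90,80,7)"
```

```text
tcp_pos: [0.4359, -0.311, 0.0121]
wrist_force: [0.0, -0.1, 0.4]
t 47.35 tcp [ 0.4359 -0.311   0.0121] F [ 0.  -0.1  0.4] w 0.0919
 toolY [ 0.298 -0.955 -0.002]  shift before turn [ 0.0001 -0.0003 -0.0023]  turn [-0.0023  0.002   0.0018]  shift after turn [ 0.0001 -0.0003 -0.0023]
```

View pics/t2.png

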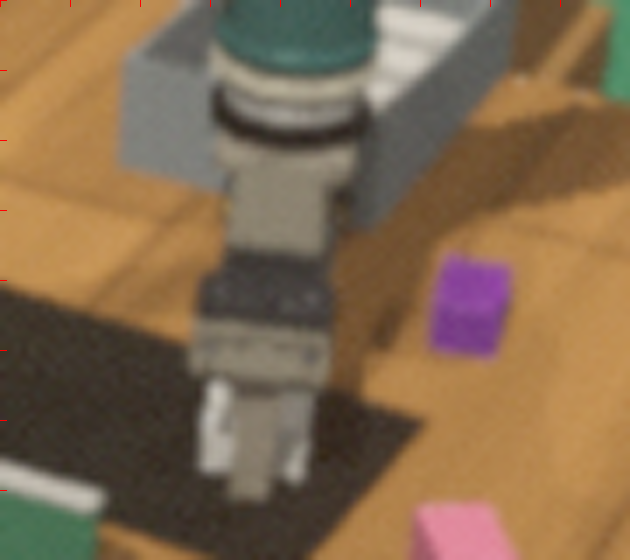

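Centred on the block. Close, lift and check.

```bash
python3 -m inch '0 0 -.0015 0 0 0 .3;0 0 0 0 0 0 0.3;0 0 0 0 0 0 0.3;0 0 0 0 0 0 0.3;0 0 0 0 0 0 0.3;0 0 0 0 0 0 0.3;0 0 0 0 0 0 0.3;0 0 0 0 0 0 0.3;0 0 0 0 0 0 .3' 30| egrep 'pos|force|width'; python3 -m inch '-.01 0 0 0 0 0 0.3;-.03 0 0 0 0 0 0.3;-.05 0 0 0 0 0 0.3;-.05 0 0 0 0 0 0.3;0 0 0 .15 0 0 .3;0 0 0 .14 0 0 .3;0 0 0 0 0 0 .3'| egrep 'pos|force|width'; python3 -c "
from h import *
go(loc(-.037,-.090,.15),C[2])
s=snapshot('side');crop(s,'t3.png',290,75,100,110,5)"
```

```text
tcp_pos: [0.4376, -0.3107, 0.0127]
wrist_force: [0.1, 0.9, 1.1]
grip_width: 0.0358
tcp_pos: [0.4378, -0.3108, 0.1533]
wrist_force: [-0.5, -0.7, -1.6]
grip_width: 0.0357
t 49.4 tcp [ 0.4378 -0.3108  0.1533] F [-0.5 -0.7 -1.6] w 0.0357
 toolY [ 0.014 -1.     0.   ]  shift before turn [ 0.003  -0.2854 -0.1248]  turn [ 0.0034  0.0008 -0.0004]  shift after turn [ 0.0033 -0.2859 -0.1239]
```

View pics/t3.png

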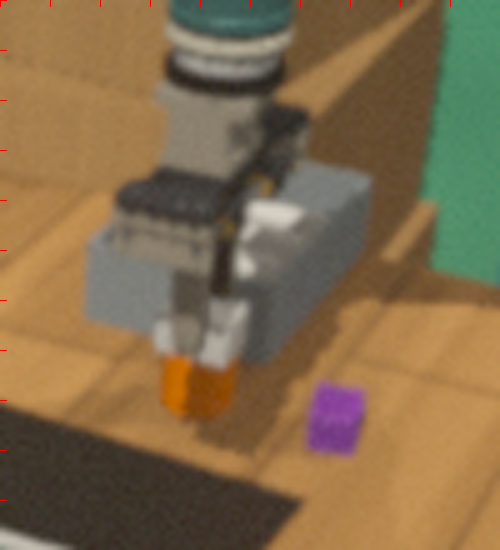

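```bash
python3 -m inch '0 -.04 -.018 .003 0 0 .3;0 -.05 -.021 0 0 0 .3;0 -.05 -.021 0 0 0 .3;0 -.05 -.021 0 0 0 .3;0 -.05 -.021 0 0 0 .3;0 -.046 -.021 0 0 0 .3;0 0 0 0 0 0 .3;0 0 0 0 0 0 .3' | egrep 'pos|force|width'; python3 -c "
from h import *
go(loc(-.037,-.090,.032),C[2])"
```

```text
tcp_pos: [0.5575, -0.0242, 0.1523]
wrist_force: [-0.5, -0.5, -1.0]
grip_width: 0.0356
t 50.45 tcp [ 0.5575 -0.0242  0.1523] F [-0.5 -0.5 -1. ] w 0.0356
 toolY [ 0.011 -1.     0.   ]  shift before turn [ 0.1203 -0.0006 -0.0013]  turn [ 0.0001  0.0021 -0.0002]  shift after turn [ 0.1203 -0.0006 -0.001 ]
```

```bash
python3 -m inch '.03 0 0 0 .002 0 .3;.04 0 0 0 0 0 .3;.035 0 0 0 0 0 .3;.014 0 0 0 0 0 .3;0 0 0 0 0 0 .3'| egrep 'pos|force|width';for i in 1 2 3 4; do python3 -m inch '.001 0 0 0 0 0 0.3;0 0 0 0 0 0 .3' | egrep 'pos|force'; done
```

```text
tcp_pos: [0.5574, -0.0246, 0.0332]
wrist_force: [0.2, 0.1, -0.6]
grip_width: 0.0359
tcp_pos: [0.5589, -0.0237, 0.0339]
wrist_force: [0.0, 0.1, -1.7]
tcp_pos: [0.5581, -0.0236, 0.032]
wrist_force: [0.1, 0.5, -1.8]
tcp_pos: [0.5579, -0.0235, 0.0306]
wrist_force: [-0.1, 0.1, -1.7]
tcp_pos: [0.558, -0.0235, 0.0297]
wrist_force: [0.0, -0.6, 0.7]
```

```bash
python3 -m inch '0 0 -.004 0 0 0 .3;0 0 -.004 0 0 0 .3;0 0 0 0 0 0 .3'| egrep 'pos|force'; for i in 1 2 3 4 5 6 7; do python3 -m inch '0 0 -.0013 0 0 0 0.3;0 0 0 0 0 0 .3' | egrep 'pos|force'; done
```

```text
tcp_pos: [0.5668, -0.0234, 0.0298]
wrist_force: [-0.0, -0.1, 1.2]
tcp_pos: [0.567, -0.0234, 0.0297]
wrist_force: [-3.1, -0.4, 3.8]
tcp_pos: [0.5675, -0.0235, 0.0297]
wrist_force: [-5.8, -0.4, 6.3]
tcp_pos: [0.5675, -0.0235, 0.0297]
wrist_force: [-9.8, -0.3, 10.2]
tcp_pos: [0.5675, -0.0235, 0.0297]
wrist_force: [-12.6, 0.4, 13.5]
tcp_pos: [0.5675, -0.0235, 0.0297]
wrist_force: [-16.5, -0.3, 16.9]
tcp_pos: [0.5676, -0.0236, 0.0297]
wrist_force: [-19.3, 0.2, 20.1]
tcp_pos: [0.5677, -0.0236, 0.0296]
wrist_force: [-21.4, -0.6, 23.9]
```

```bash
python3 -m inch '-.0005 0 .005 0 0 0 .3;0 0 0 0 0 0 .55;0 0 0 0 0 0 .55;0 0 0 0 0 0 0.55;-.02 0 0 0 0 0 .55;-.04 0 0 0 0 0 .55;0 .025 0 0 0 0 0;0 .019 0 0 0 0 0;0 0 0 0 0 0 0;0 0 0 0 0 0 0;0 0 0 0 0 0 0' 20| egrep 'pos|force|width';  python3 -c "
from h import *
go(loc(-.025,-.134,.028),C[2])
s=snapshot('side');crop(s,'u1.png',200,145,110,90,7)"
```

```text
tcp_pos: [0.5702, -0.0663, 0.0899]
wrist_force: [0.4, -0.4, 0.5]
grip_width: 0.0026
t 55.58 tcp [ 0.5702 -0.0663  0.0899] F [ 0.4 -0.4  0.5] w 0.0026
 toolY [ 0.011 -1.    -0.001]  shift before turn [ 0.0619  0.0013 -0.0007]  turn [ 0.0002 -0.0003  0.0009]  shift after turn [ 0.0619  0.0012 -0.0007]
```

View pics/u1.png

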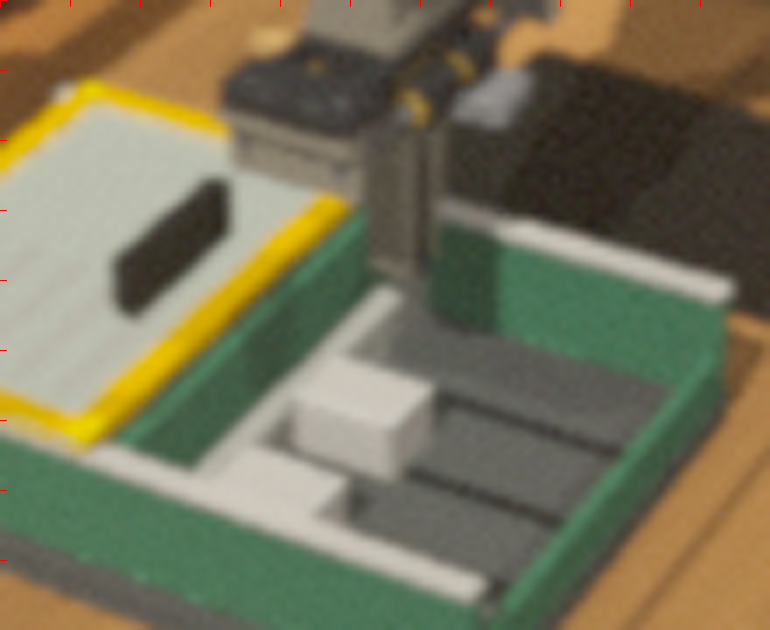

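```bash
python3 -m inch '.03 .001 0 0 0 .001 0;.022 0 0 0 0 0 0;.01 0 0 0 0 0 0;0 0 0 0 0 0 0;0 -.01 0 0 0 0 0;0 -.01 0 0 0 0 0;0 -.01 0 0 0 0 0;0 -.008 0 0 0 0 0;0 -.005 0 0 0 0 0;0 0 0 0 0 0 0'| egrep 'pos|force|width'; for i in 1 2 3 4 5 6 7 8 ; do python3 -m inch '0 -.0018 0 0 0 0 0;0 0 0 0 0 0 0' | egrep 'pos|force'; done
```

```text
tcp_pos: [0.5702, -0.0247, 0.0282]
wrist_force: [0.5, 0.2, 0.4]
grip_width: 0.0007
tcp_pos: [0.5699, -0.0238, 0.028]
wrist_force: [0.3, -1.8, 2.5]
tcp_pos: [0.5699, -0.0217, 0.028]
wrist_force: [-0.1, -2.1, 1.0]
tcp_pos: [0.5699, -0.0197, 0.028]
wrist_force: [0.7, -0.3, 0.7]
tcp_pos: [0.5699, -0.0179, 0.0281]
wrist_force: [0.4, -0.3, 0.1]
tcp_pos: [0.5699, -0.0174, 0.0281]
wrist_force: [-0.0, -4.6, 1.9]
tcp_pos: [0.5698, -0.0173, 0.0281]
wrist_force: [-0.4, -8.1, 2.1]
tcp_pos: [0.5698, -0.0173, 0.0281]
wrist_force: [-0.2, -11.0, 2.5]
tcp_pos: [0.5698, -0.0173, 0.0281]
wrist_force: [-0.7, -14.7, 3.1]
```

```bash
python3 -m inch '0 .009 0 0 0 0 0;0 .005 0 0 0 0 0;-.03 0 0 0 0 0 0;-.03 0 0 0 0 0 0;0 -.02 .03 0 0 0 0;0 -.02 .024 0 0 0 0;0 0 0 0 0 0 0;0 0 0 0 0 0 0'| egrep 'pos|force|width'; python3 -c "
from h import *
go(loc(-.077,-.054,.028),C[2])
s=snapshot('side');crop(s,'v1.png',200,145,110,90,7)
t=snapshot('top');crop(t,'v2.png',215,130,105,105,7)"
```

```text
tcp_pos: [0.5163, 0.0147, 0.0882]
wrist_force: [0.4, -0.4, 0.1]
grip_width: 0.0003
t 59.88 tcp [0.5163 0.0147 0.0882] F [ 0.4 -0.4  0.1] w 0.0003
 toolY [ 0.01 -1.    0.  ]  shift before turn [ 0.0602  0.0028 -0.0016]  turn [-0.0008 -0.0019 -0.0004]  shift after turn [ 0.0602  0.0028 -0.0017]
```

View pics/v1.png

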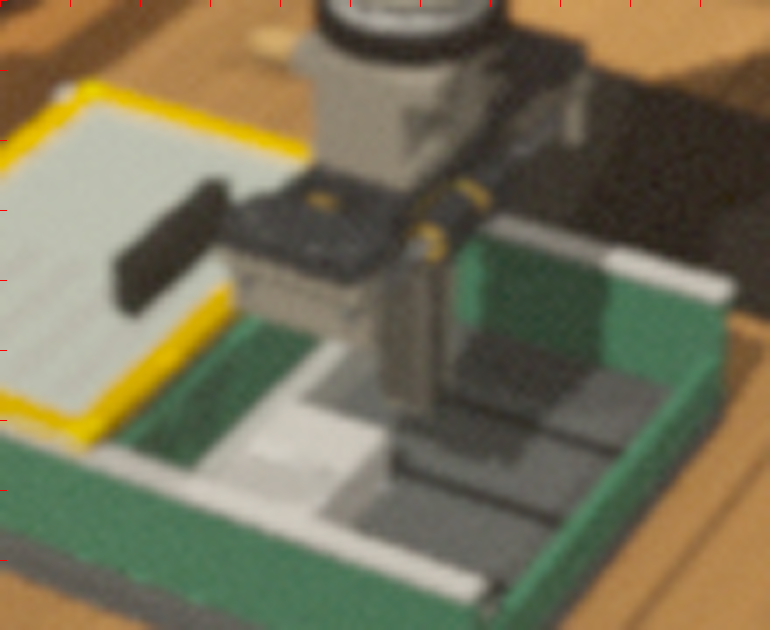

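View pics/v2.png

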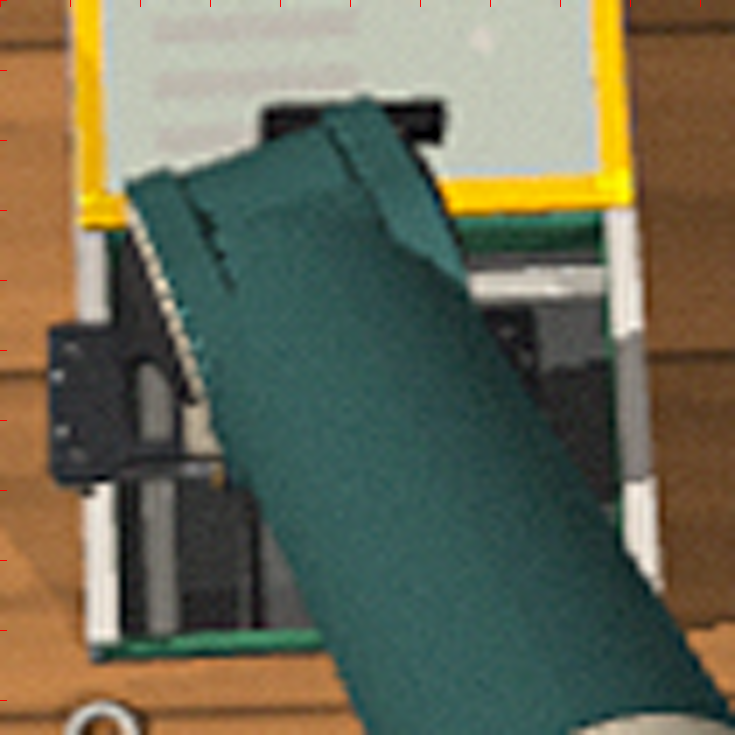

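```bash
python3 -m inch '.03 .003 0 0 -.001 0 0;.022 0 0 0 0 0 0;.008 0 0 0 0 0 0;0 0 0 0 0 0 0;0 0 -.006 0 0 0 0;0 0 -.004 0 0 0 0;0 0 0 0 0 0 0'| egrep 'pos|force|width'; for i in 1 2 3 4 5 6 7 8 ; do python3 -m inch '0 0 -.0015 0 0 0 0;0 0 0 0 0 0 0' | egrep 'pos|force'; done
```

```text
tcp_pos: [0.5266, 0.0115, 0.0286]
wrist_force: [-0.6, 1.0, -1.5]
grip_width: 0.0006
tcp_pos: [0.5273, 0.0115, 0.0281]
wrist_force: [-0.4, 0.1, 0.6]
tcp_pos: [0.5288, 0.0115, 0.028]
wrist_force: [-0.8, -0.4, 0.2]
tcp_pos: [0.5303, 0.0116, 0.0281]
wrist_force: [0.2, -0.6, 0.0]
tcp_pos: [0.5315, 0.0115, 0.028]
wrist_force: [-1.2, 0.5, -0.3]
tcp_pos: [0.5316, 0.0115, 0.0278]
wrist_force: [-5.0, -0.1, 3.0]
tcp_pos: [0.5316, 0.0115, 0.0277]
wrist_force: [-8.8, -0.5, 7.9]
tcp_pos: [0.5316, 0.0115, 0.0275]
wrist_force: [-11.4, -0.8, 9.9]
tcp_pos: [0.5316, 0.0115, 0.0274]
wrist_force: [-16.0, -0.1, 13.0]
```

Blank 2 sits firm against the fence (tool x 0.5316). Same push for blank 1 (y +36 mm).

```bash
python3 -m inch '0 0 .008 0 0 0 0;0 0 .005 0 0 0 0;0 -.018 0 0 0 0 0;0 -.018 0 0 0 0 0;0 0 0 0 0 0 0;0 0 -.004 0 0 0 0;0 0 0 0 0 0 0'| egrep 'pos|force|width'; for i in 1 2 3 4 5 6  ; do python3 -m inch '0 0 -.0015 0 0 0 0;0 0 0 0 0 0 0' | egrep 'pos|force'; done
```

```text
tcp_pos: [0.5289, 0.047, 0.028]
wrist_force: [-0.3, -0.2, -0.6]
grip_width: 0.0005
tcp_pos: [0.5299, 0.0472, 0.028]
wrist_force: [-0.0, 0.5, 0.4]
tcp_pos: [0.5304, 0.0472, 0.0279]
wrist_force: [-2.8, -0.8, 4.0]
tcp_pos: [0.5311, 0.0473, 0.0278]
wrist_force: [-6.9, -1.0, 6.0]
tcp_pos: [0.5311, 0.0472, 0.0277]
wrist_force: [-10.2, -1.3, 9.1]
tcp_pos: [0.5311, 0.0472, 0.0275]
wrist_force: [-13.1, -1.5, 11.2]
tcp_pos: [0.5311, 0.0472, 0.0274]
wrist_force: [-16.8, -1.4, 16.0]
```

```bash
python3 -m inch '0 0 .008 0 0 0 0;0 0 .006 0 0 0 0;-.04 0 0 0 0 0 0;-.05 0 0 0 0 0 0;-.04 .03 0 0 0 0 0;0 .05 0 0 0 0 0;0 .05 .02 0 0 0 0;0 .05 .02 0 0 0 0;0 .05 .02 0 0 0 0;0 .05 .02 0 0 0 0;0 .05 .02 0 0 0 0;0 0 0 0 0 0 0'| egrep 'pos|force|width'; python3 -c "
from h import *
go(loc(.095,-.085,.2),C[2])
s=snapshot('side');t=snapshot('top')
P=np.r_[box(C,-.05,0,-.072,0,.05),box(C,-.05,0,-.036,0,.05)]
crop(s,'w1.png',200,145,110,90,7,proj(s,P));crop(t,'w2.png',215,130,105,105,7,proj(t,P))
crop(t,'w3.png',215,130,105,105,7)
cv2.imwrite('pics/w4.png',cv2.cvtColor(t['frame'],cv2.COLOR_RGB2BGR))"
```

```text
tcp_pos: [0.4249, -0.2882, 0.1583]
wrist_force: [0.7, -0.3, 0.1]
grip_width: 0.0007
t 66.72 tcp [ 0.4249 -0.2882  0.1583] F [ 0.7 -0.3  0.1] w 0.0007
 toolY [ 0.001 -1.     0.003]  shift before turn [-0.0423 -0.2706 -0.266 ]  turn [-0.0096 -0.0006 -0.0031]  shift after turn [-0.0417 -0.2682 -0.2685]
```

View pics/w1.png

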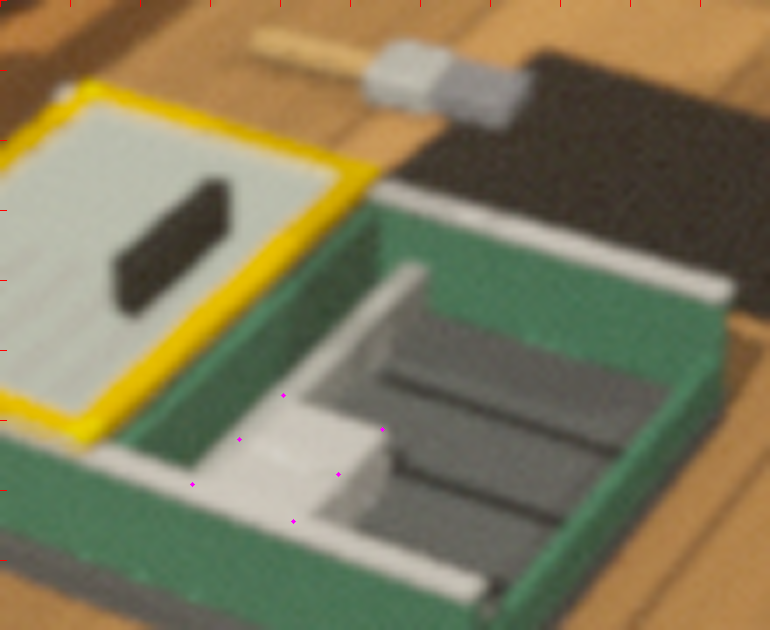

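View pics/w2.png

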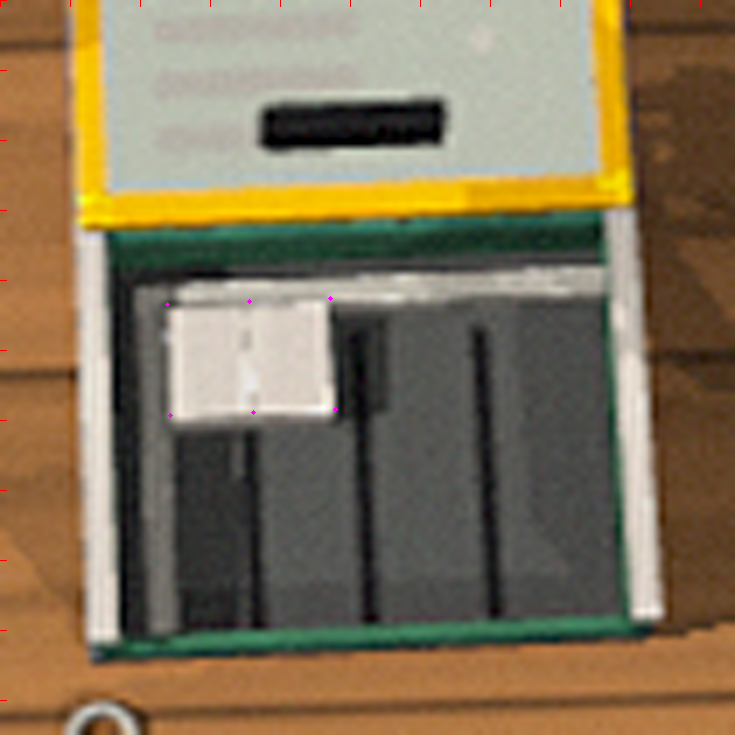

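View pics/w4.png

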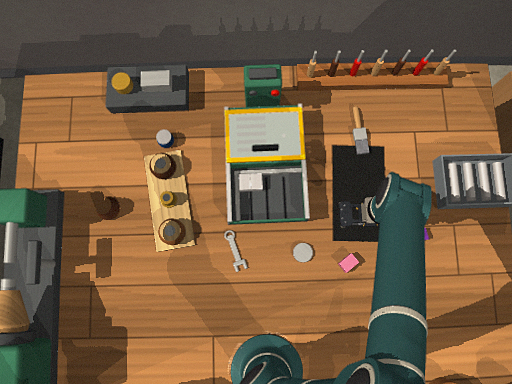

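```bash
python3 -c "
from h import *
go(loc(-.025,-.100,.12),C[2])"
```

```text
t 66.83 tcp [ 0.4269 -0.2837  0.1584] F [-0.1  0.6 -0.2] w 0.0001
 toolY [ 0.009 -1.     0.001]  shift before turn [ 0.0383 -0.249  -0.1458]  turn [-0.0025 -0.0011 -0.001 ]  shift after turn [ 0.0384 -0.2486 -0.1464]
```

```bash
python3 -m inch '0 -.05 -.03 -.002 0 0 0;0 -.05 -.03 0 0 0 0;0 -.05 -.03 0 0 0 0;0 -.05 -.03 0 0 0 0;0 -.048 -.026 0 0 0 0;0 0 0 0 0 0 0;.04 0 0 0 0 0 0;.03 0 0 0 0 0 0;0 0 0 0 0 0 0'| egrep 'pos|force|width';python3 -c "
from h import *
go(loc(-.025,-.0838,.028),C[2])"
```

```text
tcp_pos: [0.5677, -0.0333, 0.0862]
wrist_force: [0.4, 0.2, -0.2]
grip_width: 0.0001
t 67.95 tcp [ 0.5677 -0.0333  0.0862] F [ 0.4  0.2 -0.2] w 0.0001
 toolY [ 0.013 -1.     0.   ]  shift before turn [ 0.0581 -0.016  -0.0032]  turn [ 0.0019  0.0047 -0.0003]  shift after turn [ 0.0582 -0.016  -0.0029]
```

```bash
python3 -m inch '.03 0 0 .002 .004 0 0;.02 0 0 0 0 0 0;.008 0 0 0 0 0 0;0 0 0 0 0 0 0;0 -.008 0 0 0 0 0;0 -.005 0 0 0 0 0;0 0 0 0 0 0 0'| egrep 'pos|force|width';for i in 1 2 3 4 5 6 7; do python3 -m inch '0 -.0015 0 0 0 0 0;0 0 0 0 0 0 0' | egrep 'pos|force'; done
```

```text
tcp_pos: [0.5701, -0.0199, 0.0306]
wrist_force: [-0.4, 0.3, 0.5]
grip_width: 0.0004
tcp_pos: [0.5697, -0.0194, 0.0301]
wrist_force: [-0.5, 0.4, 0.3]
tcp_pos: [0.5697, -0.0178, 0.03]
wrist_force: [0.7, -0.2, 0.6]
tcp_pos: [0.5697, -0.0173, 0.03]
wrist_force: [0.3, -3.3, 0.8]
tcp_pos: [0.5697, -0.0172, 0.0301]
wrist_force: [0.4, -6.7, 0.2]
tcp_pos: [0.5696, -0.0172, 0.03]
wrist_force: [0.1, -8.8, 1.2]
tcp_pos: [0.5696, -0.0172, 0.0301]
wrist_force: [0.4, -11.7, 1.5]
tcp_pos: [0.5696, -0.0171, 0.0301]
wrist_force: [-0.1, -14.4, 3.0]
```

```bash
python3 -m inch '0 .008 0 0 0 0 0;0 .006 0 0 0 0 0;-.04 0 0 0 0 0 0;-.05 0 0 0 0 0 0;-.04 0 0 0 0 0 0;0 -.01 -.04 0 0 0 0;0 0 -.04 0 0 0 0;0 0 -.04 0 0 0 0;0 0 0 0 0 0 0;0 0 0 0 0 0 0'| egrep 'pos|force|width';python3 -c "
from h import *
go(loc(.097,-.085,.098),C[2])"
```

```text
tcp_pos: [0.6881, -0.0122, 0.1599]
wrist_force: [0.3, 0.1, -0.7]
grip_width: 0.0005
t 71.83 tcp [ 0.6881 -0.0122  0.1599] F [ 0.3  0.1 -0.7] w 0.0005
 toolY [ 0.011 -1.    -0.   ]  shift before turn [ 0.0619  0.005  -0.0041]  turn [-0.0002 -0.0023  0.    ]  shift after turn [ 0.0619  0.005  -0.0043]
```

```bash
python3 -m inch '0 .005 -.005 0 -.002 0 0;.03 0 0 0 0 0 0;.025 0 0 0 0 0 0;.006 0 0 0 0 0 0;0 0 0 0 0 0 0'| egrep 'pos|force|width';python3 -c "
from h import *
go(loc(-.096,-.085,.098),C[2])
s=snapshot('side');crop(s,'x1.png',150,115,110,90,7)"
```

```text
tcp_pos: [0.6944, -0.0183, 0.1]
wrist_force: [-0.4, -0.6, 0.2]
grip_width: 0.0007
t 72.45 tcp [ 0.6944 -0.0183  0.1   ] F [-0.4 -0.6  0.2] w 0.0007
 toolY [ 0.01  -1.     0.001]  shift before turn [ 0.0016 -0.0009  0.1949]  turn [-0.0015 -0.0022 -0.0008]  shift after turn [ 0.002  -0.0012  0.1949]
```

View pics/x1.png

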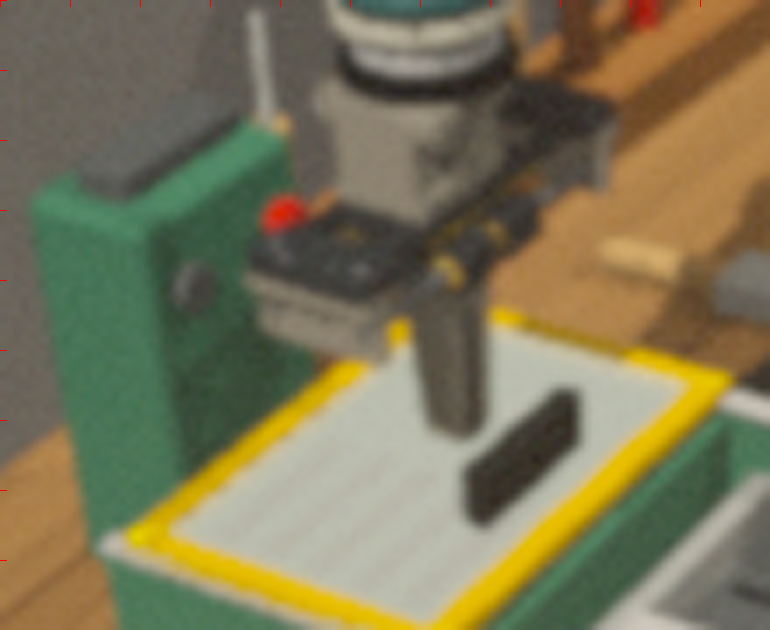

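```bash
python3 -m inch '.004 -.001 0 0 -.002 0 0;0 0 .014 0 0 0 0;0 0 .016 0 0 0 0;0 0 .016 0 0 0 0;0 0 .016 0 0 0 0;0 0 .016 0 0 0 0;0 0 .016 0 0 0 0;0 0 .016 0 0 0 0;0 0 .016 0 0 0 0;0 0 .016 0 0 0 0;0 0 .016 0 0 0 0;0 0 0 0 0 0 0'| egrep 'pos|force|width';python3 -m inch '0 0 .014 0 0 0 0;0 0 .008 0 0 0 0;0 0 .005 0 0 0 0;0 0 0 0 0 0 0'| egrep 'pos|force|width';for i in 1 2 3 4 5 6 ; do python3 -m inch '0 0 .002 0 0 0 0;0 0 0 0 0 0 0' | egrep 'pos|force'; done
```

```text
tcp_pos: [0.5361, -0.0187, 0.0962]
wrist_force: [-0.3, -0.3, -0.3]
grip_width: 0.0003
tcp_pos: [0.5087, -0.0188, 0.0956]
wrist_force: [0.2, -0.6, 0.4]
grip_width: 0.0007
tcp_pos: [0.5073, -0.0188, 0.0955]
wrist_force: [1.9, -0.4, 0.7]
tcp_pos: [0.5051, -0.0189, 0.0955]
wrist_force: [2.2, 0.3, 1.2]
tcp_pos: [0.503, -0.0189, 0.0955]
wrist_force: [2.1, 0.1, -0.5]
tcp_pos: [0.5009, -0.0189, 0.0955]
wrist_force: [1.7, -0.3, 1.1]
tcp_pos: [0.499, -0.0189, 0.0955]
wrist_force: [0.7, -0.4, 0.1]
tcp_pos: [0.497, -0.019, 0.0955]
wrist_force: [1.6, 0.2, 0.7]
```

```bash
for i in 1 2 3 4 5 6 ; do python3 -m inch '0 0 .002 0 0 0 0;0 0 0 0 0 0 0' | egrep 'pos|force'; done
```

```text
tcp_pos: [0.495, -0.019, 0.0955]
wrist_force: [1.8, 0.8, -0.8]
tcp_pos: [0.4942, -0.019, 0.0956]
wrist_force: [5.2, 0.4, -3.4]
tcp_pos: [0.4941, -0.019, 0.0959]
wrist_force: [9.5, 0.5, -8.3]
tcp_pos: [0.4941, -0.019, 0.0961]
wrist_force: [14.3, -0.8, -11.8]
tcp_pos: [0.4941, -0.019, 0.0964]
wrist_force: [18.3, -0.2, -15.6]
tcp_pos: [0.494, -0.0189, 0.0968]
wrist_force: [23.2, -0.8, -18.7]
```

```bash
python3 -m inch '0 0 -.01 0 0 0 0;0 0 -.006 0 0 0 0;-.04 0 0 0 0 0 0;-.05 0 0 0 0 0 0;-.05 0 0 0 0 0 0;-.03 .04 .02 0 0 0 0;0 .05 .03 0 0 0 0;0 .05 .03 0 0 0 0;0 .05 .03 0 0 0 0;0 .05 .03 0 0 0 0;0 .05 .02 0 0 0 0;0 0 0 0 0 0 0'| egrep 'pos|force|width';python3 -c "
from h import *
s=snapshot('side');t=snapshot('top')
P=box(C,-.151,.014,-.204,.034,.087)
crop(s,'y1.png',130,145,160,120,5,proj(s,P));crop(t,'y2.png',215,150,105,80,7,proj(t,P))
cv2.imwrite('pics/y3.png',cv2.cvtColor(t['frame'],cv2.COLOR_RGB2BGR));cv2.imwrite('pics/y4.png',cv2.cvtColor(s['frame'],cv2.COLOR_RGB2BGR))"
```

```text
tcp_pos: [0.3411, -0.3132, 0.2653]
wrist_force: [1.2, 0.8, 0.3]
grip_width: 0.0006
```

View pics/y1.png

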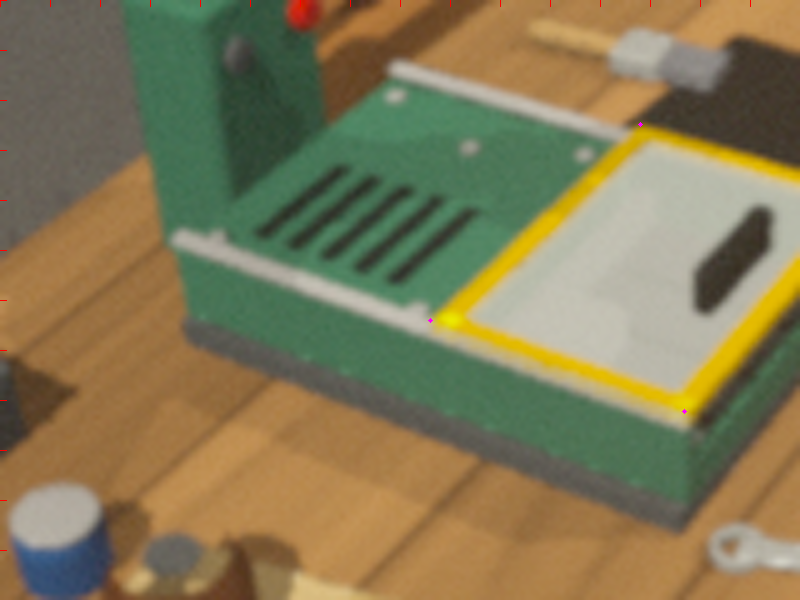

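View pics/y2.png

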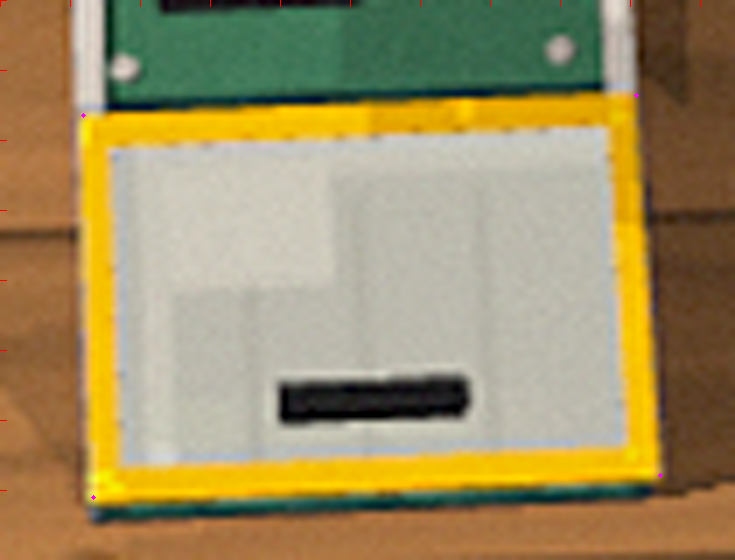

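View pics/y3.png

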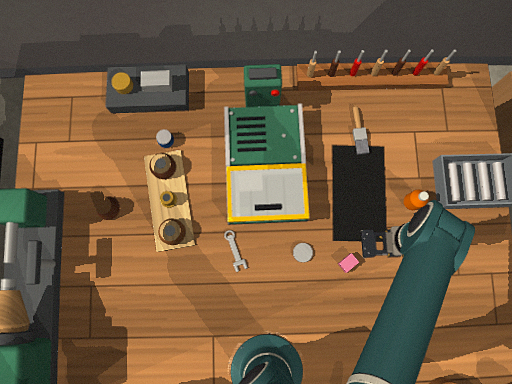

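View pics/y4.png

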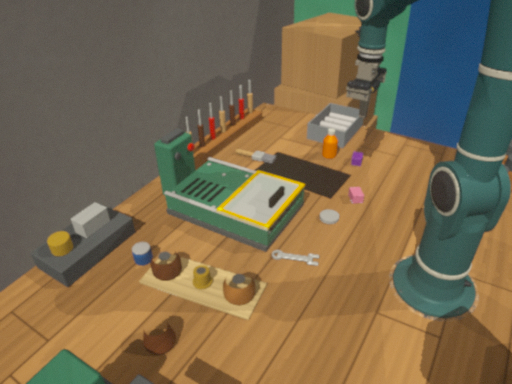

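The guard is shut at its original position, and the two blanks show through the roof at crop (165-332,165-285), hard in the corner. The mat is empty, the cap stands at (168,198) between the chucks, and the bystanders are where they were.

```bash
python3 -c "
from workcell import workorder
print(workorder.finish_job())"
```

```text
the job is handed in; nothing more can be done
None
```

The job is done and handed in, at about 80 s of the 210 s allowed.

- **Guard:** I pushed it open to its end stop, and shut to its end stop after loading. In the final picture the rim lies on the shut outline I measured at the start.
- **Cap:** It stands upright on the board between the two chucks, released at about (0.525, 0.291). Compared with the board corners and the chuck tops in the pictures, it is midway to within a few millimetres.
- **Blanks:** There were two on the mat. Both lie flat on the bed with their short ends against the fence, side by side against the left stop. Each was pushed against the fence to about 16 N, and the row against the stop to about 14–16 N. The last push along the row met resistance at the same place as before (0.1 mm apart).
- **Other items:** The mat is empty, and the brush, tin, oil bottle, wrench, disc, form, and the pink and purple blocks look unmoved.

**Disagreements:**
- **Fingertips:** They touched the guard roof when the reported TCP was at roof height, although they should stand 25 mm ahead of it. I planned all heights from that contact. Before I found this, the first push passed over the handle, and the contact test moved the guard by a few millimetres.
- **Machine angle:** The two cameras first gave 0.014 and 0.003 rad. I used 0.011 rad, and the fence contacts agreed with it to within about 3 mrad.

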